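Clamp the paint tins in the bench shaker and hang up the opener

TASK

Get the shaker ready for mixing: stand every small paint tin (there are two or three) upright on a mat of its own on the shaker's platform, with the bay's sprung hold-down arm swung up and back to let it in and then brought down again so that its rubber bears on the lid. Leave no arm standing up, hang the tin opener by its eye on the empty hook of the tool stand, and do not push about or knock over the other things on the bench.

Things in the scene. Friction and masses are not known exactly. Their poses are not given: they have to be found in the camera images.
- tin_short_centre (a point): centre (half-way up) of a small closed round paint tin, plain steel with a blank paper label, 66 mm across and 72 mm tall, about 0.3 kg; its z axis is the tin's axis. May be absent (None).
- tin_mid_centre (a point): centre (half-way up) of a small closed round paint tin, plain steel with a blank paper label, 66 mm across and 80 mm tall, about 0.3 kg; its z axis is the tin's axis. May be absent (None).
- tin_tall_centre (a point): centre (half-way up) of a small closed round paint tin, plain steel with a blank paper label, 66 mm across and 88 mm tall, about 0.3 kg; its z axis is the tin's axis. May be absent (None).
- arm1 (a joint): angle (rad) of the left (+y) bay's hold-down arm on the shaker: 0 = down at its stop, nose hanging 0.35 rad below level (empty bay); 0.35 = level; about 0.25 / 0.35 / 0.45 when it bears on a 72 / 80 / 88 mm tin; 2.15 = swung fully up and back. Over-centre spring: below about 1.2 rad it springs down (about 5 N on a tin's lid), beyond about 1.3 it springs back and stays there; 3 to 4 N at the ball moves it.
- arm1_ball (a point): centre of the black ball knob, 24 mm across, at the free end of the left (+y) arm, 130 mm from its hinge. The arm is a steel bar 14 mm wide; at 80 mm from the hinge a rubber dome sticks out 24 mm from the bar's centre line towards the tin; nearest the ball the bar is bare.
- seat1 (a point): centre of the left (+y) bay's round flat rubber mat (80 mm across, flush) on the platform's top, under the arm's rubber dome. Its axes are the shaker's: x to the back, y along the row of bays, which are 115 mm apart. The arm's hinge lies 80 mm behind (+x) and 104 mm above this point, between two upright plates (32 mm wide in all, tops 12 mm above the hinge); the hinge axis is along y, the arm points to -x when down, straight up at 1.92 rad and leans to +x at 2.15.
- arm2 (a joint): angle (rad) of the middle bay's hold-down arm on the shaker: 0 = down at its stop, nose hanging 0.35 rad below level (empty bay); 0.35 = level; about 0.25 / 0.35 / 0.45 when it bears on a 72 / 80 / 88 mm tin; 2.15 = swung fully up and back. Over-centre spring: below about 1.2 rad it springs down (about 5 N on a tin's lid), beyond about 1.3 it springs back and stays there; 3 to 4 N at the ball moves it.
- arm2_ball (a point): centre of the black ball knob, 24 mm across, at the free end of the middle arm, 130 mm from its hinge. The arm is a steel bar 14 mm wide; at 80 mm from the hinge a rubber dome sticks out 24 mm from the bar's centre line towards the tin; nearest the ball the bar is bare.
- seat2 (a point): centre of the middle bay's round flat rubber mat (80 mm across, flush) on the platform's top, under the arm's rubber dome. Its axes are the shaker's: x to the back, y along the row of bays, which are 115 mm apart. The arm's hinge lies 80 mm behind (+x) and 104 mm above this point, between two upright plates (32 mm wide in all, tops 12 mm above the hinge); the hinge axis is along y, the arm points to -x when down, straight up at 1.92 rad and leans to +x at 2.15.
- arm3 (a joint): angle (rad) of the right (-y) bay's hold-down arm on the shaker: 0 = down at its stop, nose hanging 0.35 rad below level (empty bay); 0.35 = level; about 0.25 / 0.35 / 0.45 when it bears on a 72 / 80 / 88 mm tin; 2.15 = swung fully up and back. Over-centre spring: below about 1.2 rad it springs down (about 5 N on a tin's lid), beyond about 1.3 it springs back and stays there; 3 to 4 N at the ball moves it.
- arm3_ball (a point): centre of the black ball knob, 24 mm across, at the free end of the right (-y) arm, 130 mm from its hinge. The arm is a steel bar 14 mm wide; at 80 mm from the hinge a rubber dome sticks out 24 mm from the bar's centre line towards the tin; nearest the ball the bar is bare.
- seat3 (a point): centre of the right (-y) bay's round flat rubber mat (80 mm across, flush) on the platform's top, under the arm's rubber dome. Its axes are the shaker's: x to the back, y along the row of bays, which are 115 mm apart. The arm's hinge lies 80 mm behind (+x) and 104 mm above this point, between two upright plates (32 mm wide in all, tops 12 mm above the hinge); the hinge axis is along y, the arm points to -x when down, straight up at 1.92 rad and leans to +x at 2.15.
- shaker: low bench shaker: grey housing 240 x 380 mm and 40 mm tall with a flat aluminium platform 205 x 360 mm on rubber mounts, platform top 60 mm above the bench; three bays side by side along y. Fixed to the bench. Origin under its centre, front faces its -x.
- opener_grip (a point): centre of the tin opener's wooden handle (60 mm long, 22 mm wide, 14 mm thick, lying flat, centre 7 mm above the bench). Its x axis runs along the tool towards the wire eye, z is normal to the flat of the tool; a flat steel blade 12 mm wide reaches 83 mm the other way. 0.09 kg, 172 mm long in all.
- opener_eye (a point): centre of the opener's wire eye, 30 mm across inside, 43 mm outside, 6 mm thick, 68 mm from the handle's centre; the eye lies in the flat of the tool.
- hook (a point): the middle of the level part of the empty hook on the tool stand (8 mm round bar, 195 mm above the bench, 50 mm long from the stand's crossbar to the upturned end). Axes are the stand's: x to its back; the hook points to -x. 120 mm along +y is a second, taken hook with a scraper hanging on it; the crossbar between lies 25 mm behind this point. The stand is fixed.
- hook_tip (a point): top of the upturned end of the empty hook, 8 mm round, rising 31 mm above the centre line of its level part, 25 mm in front of hook.
- big_tin: bystander: big closed paint tin, 104 mm across, 120 mm tall; origin in the middle of its underside.
- thinner_can: bystander: oblong steel can 62 x 95 mm, 130 mm tall with a black screw cap on top (152 mm in all); origin in the middle of its underside.
- tape_roll: bystander: roll of paper tape lying flat, 96 mm across, 24 mm tall; origin in the middle of its underside.
- flat_brush: bystander: flat brush lying, about 190 mm long along its x axis (from -88 to +105 mm), 50 mm wide, 15 mm tall; origin in the middle of its underside.
- mixing_cup: bystander: empty white plastic cup, 72 mm across the rim, 45 mm tall; origin in the middle of its underside.
- brush_mug: bystander: white mug, 84 mm across, 95 mm tall; origin in the middle of its underside.
- palette_block: bystander: white plastic palette slab 90 x 120 mm, 18 mm thick; origin in the middle of its underside.
Not all that is in view belongs to the job. What is shaped like the part that bears tin_short_centre but yellow is not meant. What is shaped like the part that bears tin_tall_centre but orange is not meant.

How it is judged:
By the outcome, as a careful person would: the job done as asked, in the order asked, and still so for the second after the job is handed in, with the robot touching nothing.
Of tin_short, tin_mid, tin_tall only 2 to 3 are there at a start; the rules pass over those that are not, and their reading is None.
At some moment in a run one of tin_short, tin_mid, tin_tall may be knocked a few centimetres aside while the robot is not near it.
It also fails if it takes over 210 s, if anything falls off the work surface, if the arm or the gripper's body presses on something with over 40 N, if the wrist force passes 120 N, or if a joint passes its speed limit or range.

ROBOT

A 6-joint arm with a two-finger parallel gripper is mounted at the origin on the work surface. World frame = base frame: x ahead of the robot, y to its left, z up, the work surface at z = 0. Lengths are in m, angles in rad, forces in N, time in s.
With the tool pointing down it reaches from about 0.4 to 0.825 m from the base axis. Payload 7 kg.
Tool frame: the origin (TCP) lies midway between the tips of the shut fingers; the grasp point (between the pads) lies 19 mm behind it; z points along the fingers, y is the line along which they close (so a half turn about z gives the same grasp; the last joint's range is limited). The gripper opens to 88 mm and grips with 3 to 60 N. Pads are 19 mm wide; open, the fingers measure 130 mm over their backs; the gripper's body (78 mm by 193 mm) begins 47 mm behind the grasp point.
Start: joints at [1.514, 0.359, 0.012, 0, -1.224, -0.288], TCP at [0.228, 0.635, 0.227] pointing down, gripper open.
Joint ranges: [-3.07, 3.07], [-1.43, 2.12], [-1.02, 1.25], [-3.03, 1.67], [-3.05, -0], [-3.03, 3.03]. Speed limits (rad/s): [2.39, 2.39, 3.01, 3.14, 3.14, 3.14].

INTERFACE

Orientations are given as [roll, pitch, yaw] about the fixed x, y, z axes, in that order (R = Rz(yaw) Ry(pitch) Rx(roll)).
In Python, from plant import manip gives the robot as it stands.
- The arm moves only by the shell command python3 -m crank 'ROWS' [OPENING]. ROWS is JSON, a list of rows, each an object with "translation": the shift along the world's x, y, z in m, a list of three; "roll": the turn about the world's z in degrees. A call has 1 to 5 rows; each row shifts and turns the commanded pose from where the row before left it; what a row does not reach is not made up. A row lasts 1/12 s, in which the tool goes at most 41.7 mm and 7.16 degrees, less where a joint would pass 70% of its speed; a pose out of reach is approached as far as the arm can. A call with a gripper value outside its range is refused whole. OPENING is the opening, from 0 (shut) to 1 (fully open), set as the call begins (- or left out, the last holds). The fingers move at their own pace and stop on an object; the grip force is fixed at half the most. Time passes only in rows, so rows that do not move let the fingers close. It gives the time, the measured TCP pose, the force, the opening and the grip force at its end, in the units of the state.
- manip.read_state(): the state, without advancing time (a new reading comes with each control period).
- manip.snapshot(name): name is "scene" or "top"; returns a dict with "color" (400x640x3 uint8, blue, green, red), "fx", "fy", "cx", "cy" (pixels), "k1" (the pictures are not rectified: a ray, as slopes to the right and down, at radius r is drawn at 1 + k1 r^2 times it, then the intrinsics apply), "xyz" and "orientation" of the camera in the world. Camera axes: x right, y up, looking along -z (the intrinsics and any distortion apply to the point x, -y, -z); pixel columns grow to the right and rows downward; lengths in m; the calibration is good to about 2 mm. A picture is of the moment at which its call begins. There is no depth.
- manip.job_done(): hands the job in; it is judged then, once.
The state is a dict: "t": time; "qpos": joint angles; "joint_velocities": joint speeds; "effort": joint torques, N m; "eef_pos": TCP position; "ee_rot": TCP orientation; "wrist_force": force on the tool from outside, world axes, zero at the start; "torque": the same for the moment, N m; "opening": opening from 0.0 (shut) to 1.0 (fully open); "finger_force": force on a finger pad.
Only numpy, scipy, OpenCV 4.12 (cv2) and the standard library are available. Lean on these libraries where they do the work, as an engineer would, in place of code of your own. Each camera call takes 0.05 s, during which the arm holds its last target. There are 200 camera calls.

## Working session

There is one attempt and no reset: what is moved stays moved. The work goes in short steps, Python scripts to look and compute and a shell command to move; the robot and the scene stay as the last step left them, time stands still between calls to the robot, and variables do not carry over. Pictures are saved under pics/ and viewed, at most 14 in all, crops included, and the job is handed in when it is done.

```bash
ls; mkdir -p pics; cat > h.py <<'E'
import numpy as np, cv2, json
from scipy.spatial.transform import Rotation as R
from plant import manip
def snap(name,f=None):
    s=manip.snapshot(name)
    if f: cv2.imwrite(f'pics/{f}.png',s['color'])
    return s
def rot(s):
    o=np.array(s['orientation'],float)
    return o if o.shape==(3,3) else R.from_euler('xyz',o).as_matrix()
def ray(s,u,v):
    K=np.array([[s['fx'],0,s['cx']],[0,s['fy'],s['cy']],[0,0,1]],float)
    p=cv2.undistortPoints(np.array([[[u,v]]],float),K,np.array([s['k1'],0,0,0,0.]))[0,0]
    return np.array(s['xyz']),rot(s)@np.array([p[0],-p[1],-1])
def at(s,u,v,z):
    o,d=ray(s,u,v); return (o+d*(z-o[2])/d[2])
def proj(s,P):
    c=rot(s).T@(np.array(P,float)-s['xyz']); x,y=c[0]/-c[2],-c[1]/-c[2]
    k=1+s['k1']*(x*x+y*y); return np.array([s['fx']*x*k+s['cx'],s['fy']*y*k+s['cy']])
E
python3 - <<'E'
from h import *
for n in('scene','top'):
    s=snap(n,n+'0'); print({k:v for k,v in s.items() if k!='color'})
print(manip.read_state())
E
```

```text
pics
{'fx': 484.6758528779647, 'fy': 484.6758528779647, 'cx': 317.2759713531661, 'cy': 200.43826539521635, 'k1': 0.005874528695430173, 'xyz': array([1.27814808, 0.51548719, 1.41770685]), 'orientation': array([ 0.62041215, -0.00398635,  2.20469624])}
{'fx': 446.9743693160528, 'fy': 446.9743693160528, 'cx': 318.47913600621604, 'cy': 198.3189085279964, 'k1': -0.07274300007900861, 'xyz': array([0.48596409, 0.01793149, 1.51229468]), 'orientation': array([ 0.05506962, -0.01828705, -1.55166753])}
{'t': 0.1, 'qpos': array([ 1.51408389e+00,  3.59301579e-01,  1.11630021e-02, -2.99576666e-04,
       -1.22412108e+00, -2.88084963e-01]), 'joint_velocities': array([-0.00064679, -0.00065006,  0.00167899, -0.00023557,  0.00201052,
        0.00058237]), 'effort': array([-1.04053699e-03, -5.84167492e+01,  2.93753350e+01,  7.01580226e+00,
        1.02075341e-02, -5.02910098e-05]), 'eef_pos': array([0.22804442, 0.63484506, 0.2257323 ]), 'ee_rot': array([ 3.14010960e+00, -1.45761264e-04, -3.44899290e-01]), 'wrist_force': array([-0.5573028 ,  0.69655469,  0.64534305]), 'torque': array([-0.04160419, -0.01798637, -0.02389728]), 'finger_force': 0.0, 'opening': 1.004184698013396}
```

View pics/scene0.png

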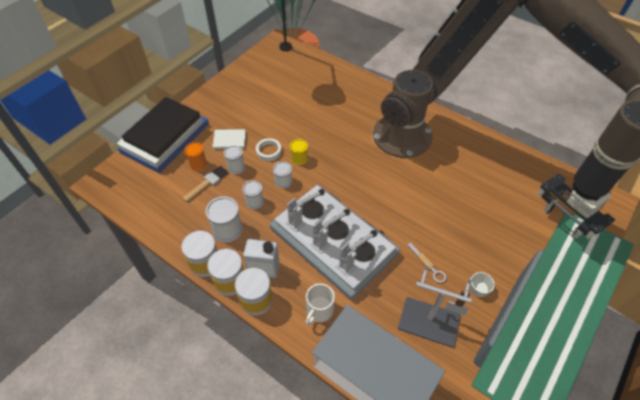

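View pics/top0.png

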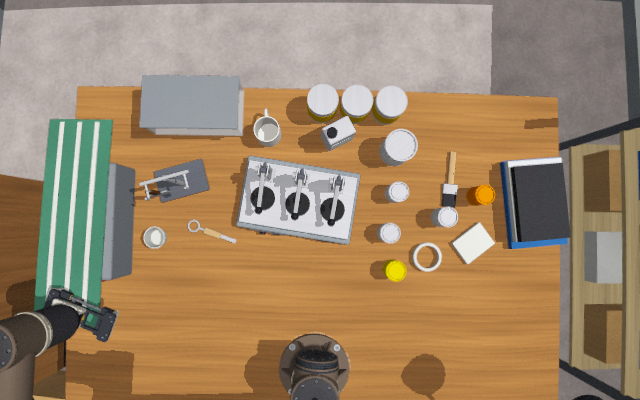

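The top view shows three plain steel tins at (399,192), (390,233) and (447,217). The yellow (396,271) and orange (484,195) ones are decoys. The opener is at (212,232), the stand at (180,182), and the shaker is centred near (298,200). I'll enlarge to confirm.

```bash
python3 - <<'E'
from h import *
t=cv2.imread('pics/top0.png')
a=cv2.resize(t[145:285,370:510],None,fx=4,fy=4,interpolation=2)
b=cv2.resize(t[150:250,125:365],(792,330),interpolation=2)
cv2.imwrite('pics/c1.png',a)
sc=cv2.imread('pics/scene0.png')
c=cv2.resize(sc[180:340,260:500],(405,270),interpolation=2)
d=cv2.resize(sc[130:240,180:345],(387,258),interpolation=2)
cv2.imwrite('pics/c2.png',np.vstack([b,np.hstack([c[:258],d])]))
E
```

```text
(no output)
```

View pics/c1.png

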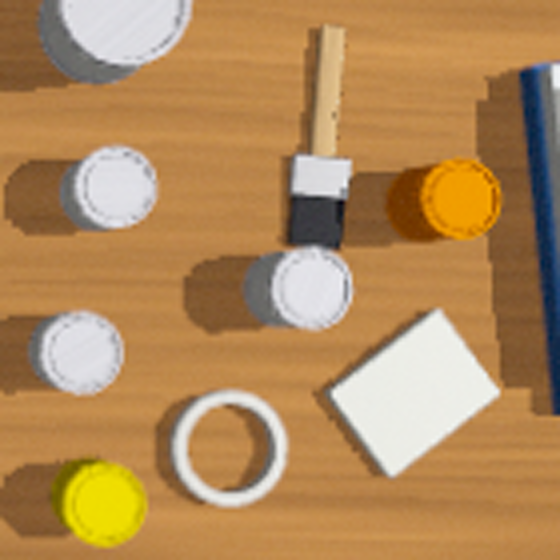

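View pics/c2.png

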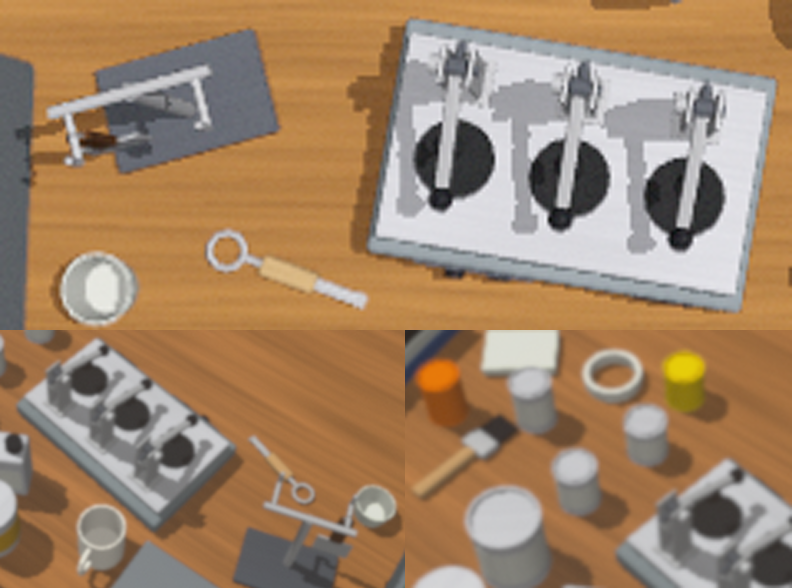

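```bash
python3 - <<'E'
from h import *
np.set_printoptions(precision=4,suppress=True)
T=snap('top');S=snap('scene')
f=lambda u,v:(125+u/3.3,150+v/3.3)
for n,p,z in [('seat1',f(455,158),.06),('seat2',f(570,178),.06),('seat3',f(684,198),.06),('ball1',f(441,199),.12),('ball2',f(560,218),.12),('ball3',f(681,239),.12),('eye',f(228,250),.003),('grip',f(288,274),.014),('tip',f(364,300),.003),('hooktip',f(204,125),.226),('hookroot',f(197,80),.195),('thook',f(74,160),.226),('brA',f(50,110),.195),('brB',f(208,72),.195),('cup',f(98,288),.045),('sk_fl',f(372,250),.04),('sk_fr',f(740,308),.04),('sk_br',f(775,80),.04),('sk_bl',f(408,22),.04),]:
    P=at(T,*p,z); print(n,P, proj(S,P), proj(T,P))
def tri(a,b):
    o1,d1=ray(T,*a);o2,d2=ray(S,*b);d1/=np.linalg.norm(d1);d2/=np.linalg.norm(d2)
    k=np.linalg.lstsq(np.c_[d1,-d2],o2-o1,rcond=None)[0]; p,q=o1+d1*k[0],o2+d2*k[1]
    return (p+q)/2,np.linalg.norm(p-q)
# scene lid centres from crop d: scale 387/165=2.345, origin (180,130), shown at x405,y330
g=lambda u,v:(180+(u-405)/2.345,130+(v-330)/2.345)
for n,a,b in [('A',(398.5,191.75),g(576,468)),('B',(390,233),g(646,420)),('C',(448,217),g(531,382))]:
    print(n,*tri(a,b))
    for h in(.072,.08,.088):
        P=at(T,*a,h); print('   ',h,P,proj(S,P),b)
E
```

```text
seat1 [0.5643 0.1737 0.06  ] [361.4728 249.3051] [262.8788 197.8788]
seat2 [0.5469 0.06   0.06  ] [335.6198 227.8038] [297.7273 203.9394]
seat3 [ 0.5294 -0.0527  0.06  ] [311.4882 207.6675] [332.2727 210.    ]
ball1 [0.5221 0.1795 0.12  ] [371.8623 231.3326] [258.6364 210.303 ]
ball2 [0.5064 0.0669 0.12  ] [345.1607 210.4775] [294.697  216.0606]
ball3 [ 0.4889 -0.0476  0.12  ] [319.8543 190.1667] [331.3636 222.4242]
eye [0.4685 0.4098 0.003 ] [437.5004 275.1876] [194.0909 225.7576]
grip [0.4457 0.3451 0.014 ] [423.9199 258.0114] [212.2727 233.0303]
tip [0.4206 0.269  0.003 ] [407.1149 242.5071] [235.303  240.9091]
hooktip [0.5799 0.3767 0.226 ] [424.3225 261.2987] [186.8182 187.8788]
hookroot [0.6225 0.3932 0.195 ] [419.9997 280.7588] [184.697  174.2424]
thook [0.5469 0.4907 0.226 ] [467.1201 274.7107] [147.4242 198.4848]
brA [0.593  0.5259 0.195 ] [468.4551 299.2777] [140.1515 183.3333]
brB [0.6299 0.3835 0.195 ] [415.6153 280.8251] [188.0303 171.8182]
cup [0.4284 0.5282 0.045 ] [480.2539 280.0835] [154.697  237.2727]
sk_fl [0.472  0.2562 0.04  ] [397.5453 245.6401] [237.7273 225.75
[... 534 characters left out ...]
, 188.84861407249466)
B [ 0.4568 -0.2391  0.0647] 0.005357740601515991
    0.072 [ 0.4583 -0.2401  0.072 ] [281.4319 167.12  ] (282.77185501066094, 168.37953091684435)
    0.08 [ 0.4585 -0.2387  0.08  ] [281.5922 165.9043] (282.77185501066094, 168.37953091684435)
    0.088 [ 0.4586 -0.2372  0.088 ] [281.7538 164.6785] (282.77185501066094, 168.37953091684435)
C [ 0.5114 -0.4252  0.077 ] 0.0072762076468210245
    0.072 [ 0.5134 -0.43    0.072 ] [231.5796 152.617 ] (233.73134328358208, 152.17484008528785)
    0.08 [ 0.5133 -0.4275  0.08  ] [231.8091 151.4488] (233.73134328358208, 152.17484008528785)
    0.088 [ 0.5131 -0.4251  0.088 ] [232.0405 150.2709] (233.73134328358208, 152.17484008528785)
```

Measurements hold up: bay spacing is 114.5 mm, hook spacing 119 mm, all arms down at 0, shaker yaw ≈ -8.8° and stand yaw ≈ 15.5°. All three tins are plain steel. I'll start with the opener.

```bash
python3 -m crank '[{"translation":[0.016,-0.022,0.015],"roll":7},{"translation":[0.016,-0.022,0.015],"roll":7},{"translation":[0.016,-0.022,0.015],"roll":7},{"translation":[0.016,-0.022,0.015],"roll":7},{"translation":[0.016,-0.022,0],"roll":7}]' 0.5
python3 -m crank '[{"translation":[0.016,-0.022,0],"roll":7},{"translation":[0.016,-0.022,0],"roll":7},{"translation":[0.016,-0.022,0],"roll":7},{"translation":[0.016,-0.022,0],"roll":7},{"translation":[0.016,-0.022,0],"roll":7}]'
python3 -m crank '[{"translation":[0.016,-0.022,0],"roll":7},{"translation":[0.016,-0.022,0],"roll":7},{"translation":[0.016,-0.022,0],"roll":6.3},{"translation":[0,0,0],"roll":0},{"translation":[0,0,0],"roll":0}]'
cat > st.py <<'E'
from h import *
import sys
s=manip.read_state(); print(round(s['t'],2),np.round(s['eef_pos'],4),'yaw',round(np.degrees(s['ee_rot'][2]),1),np.round(s['wrist_force'],1),round(s['opening'],3),s['finger_force'])
E
python3 st.py
```

```text
t: 0.62
eef_pos: [0.3094, 0.5253, 0.2899]
ee_rot: [-3.138, -0.003, 0.273]
wrist_force: [1.4, 1.1, 1.3]
opening: 0.682
finger_force: 0.0
t: 1.03
eef_pos: [0.3887, 0.414, 0.2866]
ee_rot: [-3.142, 0.0, 0.883]
wrist_force: [0.4, 0.4, -0.9]
opening: 0.5
finger_force: 0.0
t: 1.45
eef_pos: [0.4368, 0.3481, 0.2866]
ee_rot: [-3.142, -0.0, 1.229]
wrist_force: [0.4, 0.1, -0.3]
opening: 0.497
finger_force: 0.0
1.45 [0.4368 0.3481 0.2866] yaw 70.4 [ 0.4  0.1 -0.3] 0.497 0.0
```

```bash
python3 -m crank '[{"translation":[0.009,-0.003,-0.04]},{"translation":[0,0,-0.04]},{"translation":[0,0,-0.04]},{"translation":[0,0,-0.04]},{"translation":[0,0,-0.04]}]'
python3 -m crank '[{"translation":[0,0,-0.04]},{"translation":[0,0,-0.025]},{"translation":[0,0,-0.012]},{"translation":[0,0,-0.005]},{"translation":[0,0,0]}]'
python3 -m crank '[{"translation":[0,0,0]},{"translation":[0,0,0]},{"translation":[0,0,0]},{"translation":[0,0,0]},{"translation":[0,0,0]}]' 0
python3 -m crank '[{"translation":[0,0,0]},{"translation":[0,0,0.04]},{"translation":[0,0,0.04]},{"translation":[0,0,0.04]},{"translation":[0,0,0]}]'
python3 st.py
```

```text
1.45 [0.4368 0.3481 0.2866] yaw 70.4 [ 0.4  0.1 -0.3] 0.497 0.0validation failed for argument at $[0]...
validation failed for argument at $[0]...
validation failed for argument at $[0]...
validation failed for argument at $[0]...
```

```bash
python3 -m crank '[{"translation":[0.009,-0.003,-0.04],"roll":0},{"translation":[0,0,-0.04],"roll":0},{"translation":[0,0,-0.04],"roll":0},{"translation":[0,0,-0.04],"roll":0},{"translation":[0,0,-0.04],"roll":0}]' >/dev/null
python3 -m crank '[{"translation":[0,0,-0.04],"roll":0},{"translation":[0,0,-0.025],"roll":0},{"translation":[0,0,-0.012],"roll":0},{"translation":[0,0,-0.005],"roll":0},{"translation":[0,0,0],"roll":0}]'
python3 -m crank '[{"translation":[0,0,0],"roll":0},{"translation":[0,0,0],"roll":0},{"translation":[0,0,0],"roll":0},{"translation":[0,0,0],"roll":0},{"translation":[0,0,0],"roll":0}]' 0
python3 -m crank '[{"translation":[0,0,0],"roll":0},{"translation":[0,0,0.04],"roll":0},{"translation":[0,0,0.04],"roll":0},{"translation":[0,0,0.04],"roll":0},{"translation":[0,0,0],"roll":0}]'
python3 st.py
```

```text
t: 2.28
eef_pos: [0.4444, 0.3462, 0.0033]
ee_rot: [-3.141, 0.002, 1.231]
wrist_force: [0.7, -0.1, -0.5]
opening: 0.5
finger_force: 0.0
t: 2.7
eef_pos: [0.4456, 0.3469, 0.0057]
ee_rot: [3.141, -0.002, 1.231]
wrist_force: [-1.2, -0.3, 6.0]
opening: 0.246
finger_force: 30.0
t: 3.12
eef_pos: [0.4483, 0.3496, 0.133]
ee_rot: [3.137, -0.011, 1.233]
wrist_force: [0.5, 0.7, -0.9]
opening: 0.25
finger_force: 30.0
3.12 [0.4483 0.3496 0.133 ] yaw 70.6 [ 0.5  0.7 -0.9] 0.25 29.999930262565613
```

```bash
python3 -m crank '[{"translation":[-0.01,0,0.04],"roll":0},{"translation":[-0.01,0,0.04],"roll":0},{"translation":[-0.01,0,0.04],"roll":0},{"translation":[0,0,0.03],"roll":0},{"translation":[0,0,0.01],"roll":-7}]' >/dev/null
python3 -m crank '[{"translation":[0,0,0],"roll":-7},{"translation":[0,0,0],"roll":-7},{"translation":[0,0,0],"roll":-7},{"translation":[0,0,0],"roll":-7},{"translation":[0,0,0],"roll":-7}]' >/dev/null
python3 -m crank '[{"translation":[0.02,0.003,0],"roll":-7},{"translation":[0.02,0.003,0],"roll":-6},{"translation":[0.02,0.003,0],"roll":0},{"translation":[0,0,0],"roll":0},{"translation":[0,0,0],"roll":0}]' >/dev/null
python3 st.py
python3 - <<'E'
from h import *
a=snap('top')['color'];b=snap('scene')['color']
cv2.imwrite('pics/h0.png',np.hstack([cv2.resize(a[140:240,120:220],(400,400),interpolation=2),cv2.resize(b[220:320,370:470],(400,400),interpolation=2)]))
E
```

```text
4.37 [0.4755 0.3549 0.2837] yaw 15.5 [-0.3 -0.1  0.4] 0.243 29.999530613422394
```

View pics/h0.png

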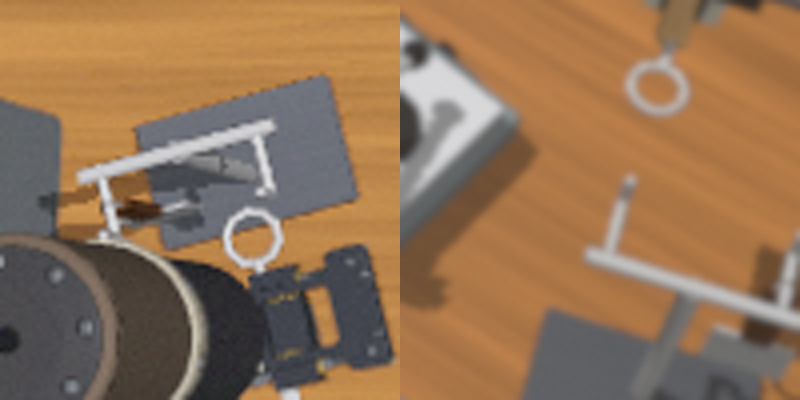

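The eye is at top (183,199) and scene (434,242). The hook tip is at top (187,187) and scene (427.5,265). Triangulating both.

```bash
cat >> h.py <<'E'
def tri(T,S,a,b):
    o1,d1=ray(T,*a);o2,d2=ray(S,*b);d1/=np.linalg.norm(d1);d2/=np.linalg.norm(d2)
    k=np.linalg.lstsq(np.c_[d1,-d2],o2-o1,rcond=None)[0]; p,q=o1+d1*k[0],o2+d2*k[1]
    return (p+q)/2,np.linalg.norm(p-q)
E
python3 - <<'E'
from h import *
T=snap('top');S=snap('scene')
print(tri(T,S,(183,199.25),(434.25,241.75)),at(T,183,199.25,.286))
print(tri(T,S,(187,187),(427.5,265.5)),at(T,187,187,.226))
u=np.array([.9636,.267]);print(manip.read_state()['eef_pos'][:2]+.067*u)
E
```

```text
(array([0.54318447, 0.37351194, 0.27886118]), np.float64(0.0044168361671841645)) [0.54392048 0.36947172 0.286     ]
(array([0.58109558, 0.38464836, 0.21204515]), np.float64(0.009876518205606491)) [0.5824205  0.37631015 0.226     ]
[0.53912108 0.37295636]
```

```bash
python3 -m crank '[{"translation":[0.021,0.004,0],"roll":0},{"translation":[0.021,0.004,0],"roll":0},{"translation":[0,0,-0.02],"roll":0},{"translation":[0,0,-0.02],"roll":0},{"translation":[0,0,0],"roll":0}]' >/dev/null
python3 -m crank '[{"translation":[0,0,-0.01],"roll":0},{"translation":[0,0,-0.01],"roll":0},{"translation":[0,0,-0.01],"roll":0},{"translation":[0,0,-0.005],"roll":0},{"translation":[0,0,0],"roll":0}]'
python3 st.py
python3 - <<'E'
from h import *
a=snap('top')['color'];b=snap('scene')['color']
cv2.imwrite('pics/h1.png',np.hstack([cv2.resize(a[150:220,150:220],(400,400),interpolation=2),cv2.resize(b[220:290,390:460],(400,400),interpolation=2)]))
E
```

```text
t: 5.4
eef_pos: [0.5165, 0.3628, 0.2083]
ee_rot: [3.141, 0.002, 0.271]
wrist_force: [-0.4, -0.1, -1.1]
opening: 0.245
finger_force: 30.0
5.4 [0.5165 0.3628 0.2083] yaw 15.5 [-0.4 -0.1 -1.1] 0.245 29.999493062496185
```

View pics/h1.png

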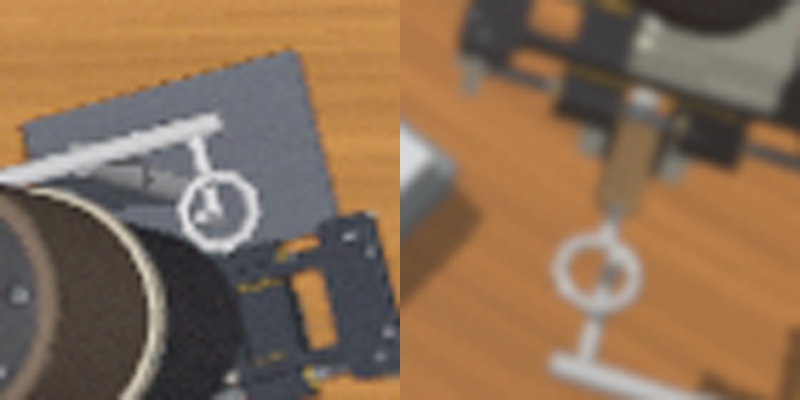

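The post is inside the eye in both views, with the eye about 4 mm too far to -y. Correct that, lower the rest of the way and release.

```bash
python3 -m crank '[{"translation":[-0.001,0.004,0],"roll":0},{"translation":[0,0,-0.004],"roll":0},{"translation":[0,0,-0.003],"roll":0},{"translation":[0,0,0],"roll":0},{"translation":[0,0,0],"roll":0}]'
python3 -m crank '[{"translation":[0,0,0],"roll":0},{"translation":[0,0,0],"roll":0},{"translation":[0,0,0],"roll":0},{"translation":[0,0,0],"roll":0},{"translation":[0,0,0],"roll":0}]' 0.6
python3 -m crank '[{"translation":[0,0,0.02],"roll":0},{"translation":[0,0,0.03],"roll":0},{"translation":[-0.01,0,0.04],"roll":0},{"translation":[-0.03,0,0.03],"roll":0},{"translation":[-0.03,0,0],"roll":-5}]'
python3 -m crank '[{"translation":[-0.03,-0.02,0],"roll":-5},{"translation":[0,-0.04,0],"roll":-5},{"translation":[0,-0.04,0],"roll":-5},{"translation":[0,-0.03,0],"roll":-4.3},{"translation":[0,0,0],"roll":0}]'
python3 st.py
python3 - <<'E'
from h import *
a=snap('top')['color'];b=snap('scene')['color']
cv2.imwrite('pics/h2.png',np.hstack([cv2.resize(a[150:250,130:230],(400,400),interpolation=2),cv2.resize(b[220:320,390:490],(400,400),interpolation=2)]))
E
```

```text
t: 5.92
eef_pos: [0.516, 0.3671, 0.2023]
ee_rot: [3.141, 0.0, 0.271]
wrist_force: [0.5, 0.5, -1.0]
opening: 0.246
finger_force: 30.0
t: 6.33
eef_pos: [0.5162, 0.3673, 0.2027]
ee_rot: [-3.141, -0.0, 0.271]
wrist_force: [-0.0, -0.6, 0.0]
opening: 0.559
finger_force: 0.0
t: 6.75
eef_pos: [0.4487, 0.3686, 0.3286]
ee_rot: [-3.137, -0.008, 0.184]
wrist_force: [-0.6, 1.1, 0.9]
opening: 0.602
finger_force: 0.0
t: 7.17
eef_pos: [0.4159, 0.2333, 0.3233]
ee_rot: [-3.14, -0.001, -0.159]
wrist_force: [-0.3, -0.1, 0.0]
opening: 0.598
finger_force: 0.0
7.17 [0.4159 0.2333 0.3233] yaw -9.1 [-0.3 -0.1  0. ] 0.598 0.0
```

View pics/h2.png

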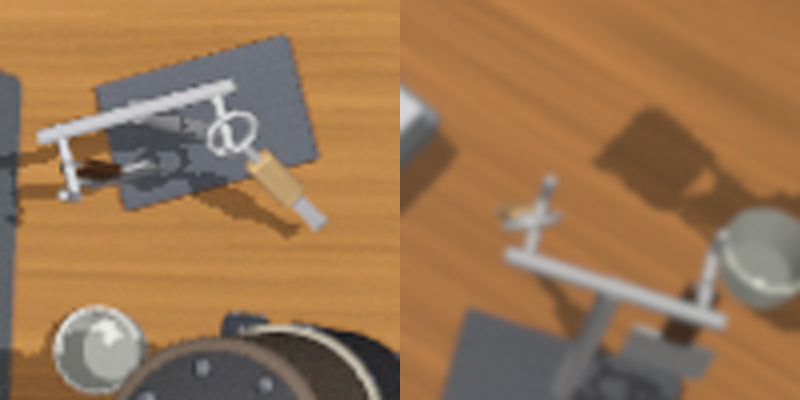

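The opener is on the hook. Next: arm 1 up.

```bash
python3 -m crank '[{"translation":[0.036,-0.018,0],"roll":0.3},{"translation":[0.036,-0.018,0],"roll":0},{"translation":[0.034,-0.018,-0.03],"roll":0},{"translation":[0,0,-0.04],"roll":0},{"translation":[0,0,-0.04],"roll":0}]' >/dev/null
python3 -m crank '[{"translation":[0,0,-0.04],"roll":0},{"translation":[0,0,-0.04],"roll":0},{"translation":[0,0,-0.025],"roll":0},{"translation":[0,0,-0.008],"roll":0},{"translation":[0,0,0],"roll":0}]'
python3 -m crank '[{"translation":[0,0,0],"roll":0},{"translation":[0,0,0],"roll":0},{"translation":[0,0,0],"roll":0},{"translation":[0,0,0],"roll":0},{"translation":[0,0,0],"roll":0}]' 0
python3 st.py
```

```text
t: 8.1
eef_pos: [0.5169, 0.1857, 0.101]
ee_rot: [3.138, 0.003, -0.147]
wrist_force: [0.5, 0.3, 0.9]
opening: 0.606
finger_force: 0.0
t: 8.52
eef_pos: [0.5183, 0.1863, 0.1047]
ee_rot: [-3.14, -0.002, -0.147]
wrist_force: [0.2, -1.2, -1.0]
opening: 0.28
finger_force: 0.5
8.52 [0.5183 0.1863 0.1047] yaw -8.4 [ 0.2 -1.2 -1. ] 0.28 0.4931829683482647
```

```bash
python3 -m crank '[{"translation":[0,0,0],"roll":0},{"translation":[0,0,0],"roll":0},{"translation":[0,0,0],"roll":0}]'
python3 -m crank '[{"translation":[-0.004,0.001,0.019],"roll":0},{"translation":[-0.004,0,0.019],"roll":0},{"translation":[0.002,0,0.019],"roll":0},{"translation":[0.002,0,0.019],"roll":0},{"translation":[0,0,0],"roll":0}]'
```

```text
t: 8.77
eef_pos: [0.5182, 0.1857, 0.1045]
ee_rot: [-3.141, -0.001, -0.147]
wrist_force: [0.3, -2.4, 6.5]
opening: 0.256
finger_force: 30.0
t: 9.18
eef_pos: [0.5138, 0.1864, 0.1821]
ee_rot: [-3.141, -0.001, -0.148]
wrist_force: [-0.6, -2.6, -4.3]
opening: 0.252
finger_force: 30.0
```

```bash
python3 -m crank '[{"translation":[0.0075,-0.001,0.018],"roll":0},{"translation":[0.0075,-0.0012,0.018],"roll":0},{"translation":[0.0123,-0.0019,0.015],"roll":0},{"translation":[0.0123,-0.0019,0.015],"roll":0},{"translation":[0.0132,-0.002,0.009],"roll":0}]'
python3 -m crank '[{"translation":[0.0132,-0.002,0.009],"roll":0},{"translation":[0.012,-0.0018,0.005],"roll":0},{"translation":[0.012,-0.0018,0.004],"roll":0},{"translation":[0,0,0],"roll":0},{"translation":[0,0,0],"roll":0}]'
python3 - <<'E'
from h import *
a=snap('top')['color'];b=snap('scene')['color']
cv2.imwrite('pics/a1.png',np.hstack([cv2.resize(a[140:260,220:340],(400,400),interpolation=2),cv2.resize(b[180:300,280:400],(400,400),interpolation=2)]))
E
```

```text
t: 9.6
eef_pos: [0.566, 0.1786, 0.2563]
ee_rot: [-3.141, 0.001, -0.147]
wrist_force: [-7.5, 0.9, 9.8]
opening: 0.252
finger_force: 30.0
t: 10.02
eef_pos: [0.6054, 0.1729, 0.2747]
ee_rot: [-3.141, -0.004, -0.148]
wrist_force: [-0.7, -2.2, 10.3]
opening: 0.257
finger_force: 30.0
```

View pics/a1.png

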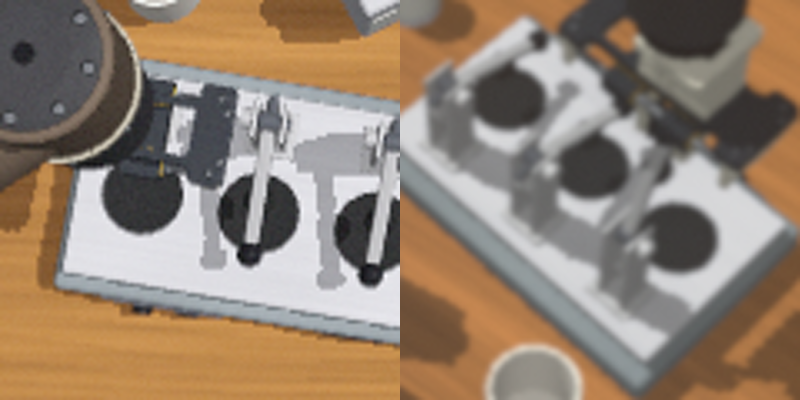

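```bash
python3 -m crank '[{"translation":[0,0,0],"roll":0},{"translation":[0,0,0],"roll":0},{"translation":[0,0,0],"roll":0},{"translation":[0,0,0],"roll":0},{"translation":[0,0,0.03],"roll":0}]' 0.6
python3 -m crank '[{"translation":[-0.02,0,0.03],"roll":0},{"translation":[-0.03,-0.02,0.02],"roll":0},{"translation":[-0.025,-0.03,0],"roll":0},{"translation":[-0.02,-0.03,0],"roll":0},{"translation":[0,-0.02,0],"roll":0}]' 
python3 -m crank '[{"translation":[0,0,0],"roll":0},{"translation":[0,0,0],"roll":0}]'
python3 - <<'E'
from h import *
b=snap('scene')['color']
cv2.imwrite('pics/a2.png',cv2.resize(b[180:300,280:420],(700,600),interpolation=2))
E
```

```text
t: 10.53
eef_pos: [0.6009, 0.1727, 0.2962]
ee_rot: [3.137, 0.009, -0.148]
wrist_force: [0.2, 0.3, -1.4]
opening: 0.562
finger_force: 0.0
t: 10.95
eef_pos: [0.5057, 0.0716, 0.3538]
ee_rot: [-3.14, -0.002, -0.147]
wrist_force: [-0.1, 0.3, -0.0]
opening: 0.603
finger_force: 0.0
t: 11.12
eef_pos: [0.5085, 0.0726, 0.3528]
ee_rot: [-3.141, -0.001, -0.149]
wrist_force: [0.6, 0.9, -0.2]
opening: 0.601
finger_force: 0.0
```

View pics/a2.png

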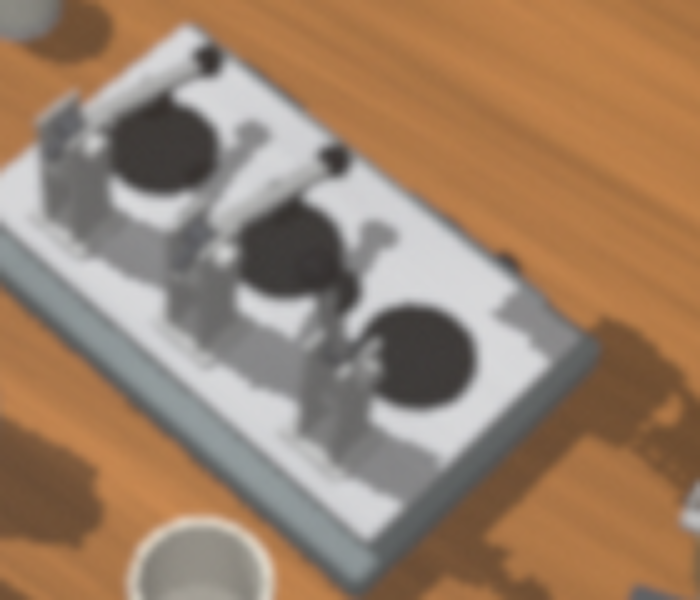

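Arm 1 stands back. Now arm 2.

```bash
python3 -m crank '[{"translation":[-0.002,-0.005,-0.04],"roll":0},{"translation":[0,0,-0.04],"roll":0},{"translation":[0,0,-0.04],"roll":0},{"translation":[0,0,-0.04],"roll":0},{"translation":[0,0,-0.04],"roll":0}]' >/dev/null
python3 -m crank '[{"translation":[0,0,-0.03],"roll":0},{"translation":[0,0,-0.015],"roll":0},{"translation":[0,0,-0.006],"roll":0},{"translation":[0,0,0],"roll":0},{"translation":[0,0,0],"roll":0}]'
python3 -m crank '[{"translation":[0,0,0],"roll":0},{"translation":[0,0,0],"roll":0},{"translation":[0,0,0],"roll":0},{"translation":[0,0,0],"roll":0},{"translation":[0,0,0],"roll":0}]' 0
python3 -m crank '[{"translation":[0,0,0],"roll":0},{"translation":[0,0,0],"roll":0},{"translation":[0,0,0],"roll":0}]'
python3 -m crank '[{"translation":[-0.004,0.001,0.019],"roll":0},{"translation":[-0.004,0,0.019],"roll":0},{"translation":[0.002,0,0.019],"roll":0},{"translation":[0.002,0,0.019],"roll":0},{"translation":[0.0075,-0.001,0.018],"roll":0}]'
python3 -m crank '[{"translation":[0.0075,-0.0012,0.018],"roll":0},{"translation":[0.0123,-0.0019,0.015],"roll":0},{"translation":[0.0123,-0.0019,0.015],"roll":0},{"translation":[0.0132,-0.002,0.009],"roll":0},{"translation":[0.0132,-0.002,0.009],"roll":0}]'
python3 -m crank '[{"translation":[0.012,-0.0018,0.005],"roll":0},{"translation":[0.012,-0.0018,0.004],"roll":0},{"translation":[0,0,0],"roll":0}]'
python3 -m crank '[{"translation":[0,0,0],"roll":0},{"translation":[0,0,0],"roll":0},{"translation":[0,0,0],"roll":0},{"translation":[0,0,0],"roll":0},{"translation":[0,0,0.03],"roll":0}]' 0.6
python3 -m crank '[{"translation":[-0.02,0,0.03],"roll":0},{"translation":[-0.03,-0.02,0.02],"roll":0},{"translation":[-0.025,-0.03,0],"roll":0},{"translation":[-0.02,-0.03,0],"roll":0},{"translation":[0,-0.02,0],"roll":0}]' 
python3 -m crank '[{"translation":[0,0,0],"roll":0},{"translation":[0,0,0],"roll":0}]'
```

```text
t: 12.0
eef_pos: [0.5075, 0.0689, 0.1018]
ee_rot: [3.141, -0.0, -0.147]
wrist_force: [0.6, -0.4, 0.9]
opening: 0.603
finger_force: 0.0
t: 12.42
eef_pos: [0.5075, 0.0694, 0.1021]
ee_rot: [-3.139, -0.002, -0.148]
wrist_force: [-4.2, 20.0, 2.0]
opening: 0.285
finger_force: 9.3
t: 12.67
eef_pos: [0.5076, 0.0707, 0.1021]
ee_rot: [-3.137, -0.002, -0.147]
wrist_force: [-3.3, 12.1, 2.2]
opening: 0.254
finger_force: 30.0
t: 13.08
eef_pos: [0.5095, 0.0704, 0.1964]
ee_rot: [-3.138, 0.0, -0.147]
wrist_force: [-3.4, 10.6, -2.8]
opening: 0.257
finger_force: 30.0
t: 13.5
eef_pos: [0.5701, 0.0616, 0.2633]
ee_rot: [-3.137, -0.003, -0.147]
wrist_force: [3.8, 8.7, -5.2]
opening: 0.253
finger_force: 30.0
t: 13.75
eef_pos: [0.5965, 0.0577, 0.2732]
ee_rot: [-3.137, -0.006, -0.147]
wrist_force: [-0.2, 10.2, 10.5]
opening: 0.252
finger_force: 30.0
t: 14.17
eef_pos: [0.5895, 0.0551, 0.2946]
ee_rot: [3.138, 0.01, -0.148]
wrist_force: [-0.5, 1.4, -2.0]
opening: 0.56
finger_force: 0.0
t: 14.58
eef_pos: [0.4943, -0.0462, 0.3519]
ee_rot: [-3.141, -0.002, -0.147]
wrist_force: [0.4, 0.5, 0.1]
opening: 0.599
finger_force: 0.0
t: 14.75
eef_pos: [0.4971, -0.0454, 0.3507]
ee_rot: [-3.141, -0.0, -0.15]
wrist_force: [0.9, 0.8, -0.0]
opening: 0.604
finger_force: 0.0
```

```bash
python3 -m crank '[{"translation":[-0.007,0.003,-0.04],"roll":0},{"translation":[0,0,-0.04],"roll":0},{"translation":[0,0,-0.04],"roll":0},{"translation":[0,0,-0.04],"roll":0},{"translation":[0,0,-0.04],"roll":0}]' >/dev/null
python3 -m crank '[{"translation":[0,0,-0.03],"roll":0},{"translation":[0,0,-0.013],"roll":0},{"translation":[0,0,-0.006],"roll":0},{"translation":[0,0,0],"roll":0},{"translation":[0,0,0],"roll":0}]'
python3 -m crank '[{"translation":[0,0,0],"roll":0},{"translation":[0,0,0],"roll":0},{"translation":[0,0,0],"roll":0},{"translation":[0,0,0],"roll":0},{"translation":[0,0,0],"roll":0}]' 0
python3 -m crank '[{"translation":[0,0,0],"roll":0},{"translation":[0,0,0],"roll":0},{"translation":[0,0,0],"roll":0}]'
python3 -m crank '[{"translation":[-0.004,0.001,0.019],"roll":0},{"translation":[-0.004,0,0.019],"roll":0},{"translation":[0.002,0,0.019],"roll":0},{"translation":[0.002,0,0.019],"roll":0},{"translation":[0.0075,-0.001,0.018],"roll":0}]'
python3 -m crank '[{"translation":[0.0075,-0.0012,0.018],"roll":0},{"translation":[0.0123,-0.0019,0.015],"roll":0},{"translation":[0.0123,-0.0019,0.015],"roll":0},{"translation":[0.0132,-0.002,0.009],"roll":0},{"translation":[0.0132,-0.002,0.009],"roll":0}]'
python3 -m crank '[{"translation":[0.012,-0.0018,0.005],"roll":0},{"translation":[0.012,-0.0018,0.004],"roll":0},{"translation":[0,0,0],"roll":0}]'
python3 -m crank '[{"translation":[0,0,0],"roll":0},{"translation":[0,0,0],"roll":0},{"translation":[0,0,0],"roll":0},{"translation":[0,0,0],"roll":0},{"translation":[0,0,0.03],"roll":0}]' 1
python3 -m crank '[{"translation":[-0.02,0,0.03],"roll":0},{"translation":[-0.03,-0.02,0.02],"roll":0},{"translation":[-0.03,-0.03,0],"roll":0},{"translation":[-0.03,-0.03,0],"roll":0},{"translation":[-0.02,-0.02,0],"roll":0}]' 
python3 -m crank '[{"translation":[0,0,0],"roll":0},{"translation":[0,0,0],"roll":0}]'
python3 - <<'E'
from h import *
a=snap('top')['color'];b=snap('scene')['color']
cv2.imwrite('pics/t1.png',np.hstack([cv2.resize(a[150:300,240:390],(400,400),interpolation=2),cv2.resize(b[130:280,220:370],(400,400),interpolation=2)]))
cv2.imwrite('pics/t1top.png',a)
E
```

```text
t: 15.58
eef_pos: [0.4914, -0.0409, 0.1018]
ee_rot: [3.141, -0.0, -0.147]
wrist_force: [0.4, -0.2, -0.3]
opening: 0.601
finger_force: 0.0
t: 16.0
eef_pos: [0.4909, -0.0415, 0.102]
ee_rot: [3.142, -0.001, -0.147]
wrist_force: [0.7, -13.3, 1.4]
opening: 0.282
finger_force: 6.5
t: 16.25
eef_pos: [0.4907, -0.0426, 0.1019]
ee_rot: [3.14, -0.0, -0.147]
wrist_force: [0.7, -8.3, 2.7]
opening: 0.254
finger_force: 30.0
t: 16.67
eef_pos: [0.4913, -0.0428, 0.1956]
ee_rot: [3.139, 0.004, -0.148]
wrist_force: [-3.9, -3.9, -3.6]
opening: 0.255
finger_force: 30.0
t: 17.08
eef_pos: [0.5522, -0.0517, 0.2629]
ee_rot: [3.14, 0.001, -0.148]
wrist_force: [1.1, -5.8, -5.0]
opening: 0.256
finger_force: 30.0
t: 17.33
eef_pos: [0.5791, -0.0557, 0.2729]
ee_rot: [3.139, -0.003, -0.148]
wrist_force: [-2.6, -3.5, 11.6]
opening: 0.253
finger_force: 30.0
t: 17.75
eef_pos: [0.5737, -0.0535, 0.2947]
ee_rot: [3.14, 0.01, -0.148]
wrist_force: [0.7, -0.0, -1.7]
opening: 0.572
finger_force: 0.0
t: 18.17
eef_pos: [0.4454, -0.1539, 0.351]
ee_rot: [-3.141, -0.001, -0.147]
wrist_force: [0.1, -0.8, 0.4]
opening: 0.945
finger_force: 0.0
t: 18.33
eef_pos: [0.4468, -0.1536, 0.351]
ee_rot: [-3.141, -0.002, -0.149]
wrist_force: [0.7, 0.4, -0.2]
opening: 0.993
finger_force: 0.0
```

View pics/t1.png

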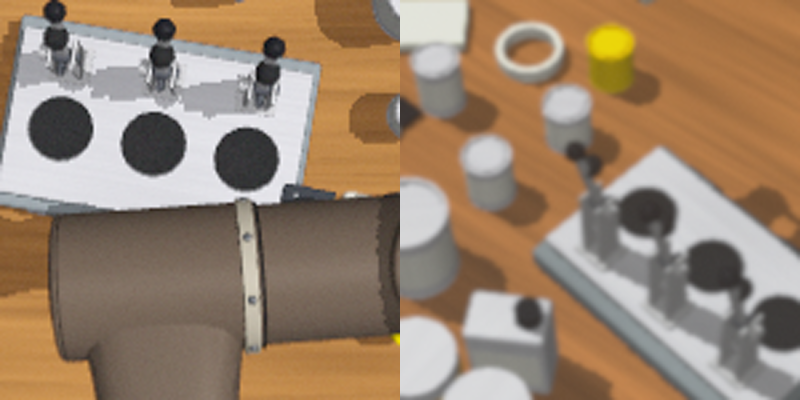

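All three arms are up and leaning back, and the tins are unmoved. Refining the seat centres from the clear discs.

```bash
python3 - <<'E'
from h import *
np.set_printoptions(precision=4,suppress=True)
T=snap('top');a=T['color']
m=((a.max(2)<70)).astype('uint8')
for n,(x,y) in {'s1':(262.9,197.9),'s2':(297.7,203.9),'s3':(332.3,210)}.items():
    w=np.zeros_like(m); w[int(y)-14:int(y)+15,int(x)-17:int(x)+18]=1
    k,l,st,c=cv2.connectedComponentsWithStats(m*w); i=1+st[1:,4].argmax(); print(n,c[i],st[i],at(T,*c[i],.06))
E
```

```text
s1 [262.5672 197.555 ] [251 187  24  22 409] [0.5654 0.1747 0.06  ]
s2 [297.0857 203.219 ] [286 192  23  23 420] [0.5492 0.0621 0.06  ]
s3 [331.8575 209.038 ] [321 198  23  23 421] [ 0.5325 -0.0513  0.06  ]
```

```bash
python3 -m crank '[{"translation":[0.004,-0.028,0],"roll":0},{"translation":[0.004,-0.028,0],"roll":0},{"translation":[0.004,-0.027,-0.01],"roll":0},{"translation":[0,0,-0.04],"roll":0},{"translation":[0,0,-0.04],"roll":0}]' >/dev/null
python3 -m crank '[{"translation":[0,0,-0.04],"roll":0},{"translation":[0,0,-0.04],"roll":0},{"translation":[0,0,0],"roll":0},{"translation":[0,0,0],"roll":0}]'
```

```text
t: 19.23
eef_pos: [0.4594, -0.2354, 0.1791]
ee_rot: [3.141, 0.005, -0.146]
wrist_force: [0.9, -0.7, 2.2]
opening: 0.999
finger_force: 0.0
```

```bash
python3 -m crank '[{"translation":[-0.001,-0.002,-0.04],"roll":0},{"translation":[0,0,-0.04],"roll":0},{"translation":[0,0,-0.035],"roll":0},{"translation":[0,0,-0.025],"roll":0},{"translation":[0,0,-0.008],"roll":0}]' >/dev/null
python3 -m crank '[{"translation":[0,0,0],"roll":0},{"translation":[0,0,0],"roll":0}]'
python3 -m crank '[{"translation":[0,0,0],"roll":0},{"translation":[0,0,0],"roll":0},{"translation":[0,0,0],"roll":0},{"translation":[0,0,0],"roll":0},{"translation":[0,0,0],"roll":0}]' 0.6
```

```text
t: 19.82
eef_pos: [0.4612, -0.2381, 0.0345]
ee_rot: [3.141, -0.003, -0.146]
wrist_force: [0.3, -0.3, 0.9]
opening: 1.002
finger_force: 0.0
t: 20.23
eef_pos: [0.4595, -0.2378, 0.0335]
ee_rot: [-3.142, -0.002, -0.147]
wrist_force: [-0.2, 2.5, 6.8]
opening: 0.746
finger_force: 30.0
```

```bash
python3 -m crank '[{"translation":[0,0,0.03],"roll":0},{"translation":[0,0,0.04],"roll":0},{"translation":[0,0,0.04],"roll":0},{"translation":[0,0,0.04],"roll":0},{"translation":[0.004,0.01,0.02],"roll":0}]' 
python3 -m crank '[{"translation":[0.012,0.03,0],"roll":0},{"translation":[0.014,0.036,0],"roll":0},{"translation":[0.014,0.036,0],"roll":0},{"translation":[0.014,0.036,0],"roll":0},{"translation":[0.012,0.03,0],"roll":0}]' 
python3 -m crank '[{"translation":[0.002,0.009,0],"roll":0},{"translation":[0,0,0],"roll":0},{"translation":[0,0,0],"roll":0}]'
```

```text
t: 20.65
eef_pos: [0.4634, -0.2291, 0.2073]
ee_rot: [3.141, -0.005, -0.148]
wrist_force: [2.5, 0.3, -3.9]
opening: 0.745
finger_force: 30.0
t: 21.07
eef_pos: [0.5285, -0.0577, 0.2022]
ee_rot: [-3.141, 0.001, -0.148]
wrist_force: [0.7, -0.1, -3.8]
opening: 0.748
finger_force: 30.0
t: 21.32
eef_pos: [0.5301, -0.0503, 0.2018]
ee_rot: [3.141, 0.002, -0.146]
wrist_force: [-0.3, -1.3, -4.2]
opening: 0.748
finger_force: 30.0
```

```bash
python3 -m crank '[{"translation":[0.002,0.002,-0.03],"roll":0},{"translation":[0,0,-0.03],"roll":0},{"translation":[0,0,-0.025],"roll":0},{"translation":[0,0,-0.015],"roll":0},{"translation":[0,0,-0.006],"roll":0}]' >/dev/null
python3 -m crank '[{"translation":[0,0,0],"roll":0},{"translation":[0,0,0],"roll":0}]'
python3 -m crank '[{"translation":[0,0,-0.002],"roll":0},{"translation":[0,0,0],"roll":0}]'
```

```text
t: 21.9
eef_pos: [0.5331, -0.0495, 0.097]
ee_rot: [3.142, -0.001, -0.148]
wrist_force: [-0.0, -0.3, -4.2]
opening: 0.75
finger_force: 30.0
t: 22.07
eef_pos: [0.5334, -0.0489, 0.0952]
ee_rot: [-3.141, -0.002, -0.148]
wrist_force: [0.1, -0.3, -4.5]
opening: 0.747
finger_force: 30.0
```

```bash
python3 -m crank '[{"translation":[0,0,-0.002],"roll":0},{"translation":[0,0,0],"roll":0}]'
python3 -m crank '[{"translation":[0,0,0],"roll":0},{"translation":[0,0,0],"roll":0},{"translation":[0,0,0],"roll":0},{"translation":[0,0,0],"roll":0}]' 0.95
python3 -m crank '[{"translation":[0,0,0.03],"roll":0},{"translation":[0,0,0.04],"roll":0},{"translation":[-0.01,0,0.04],"roll":0},{"translation":[-0.03,0,0.03],"roll":0},{"translation":[-0.03,-0.02,0],"roll":0}]'
python3 -m crank '[{"translation":[-0.03,-0.02,0],"roll":0},{"translation":[0,-0.04,0],"roll":0},{"translation":[0,-0.04,0],"roll":0},{"translation":[0,-0.01,0],"roll":0},{"translation":[0,0,0],"roll":0}]'
python3 - <<'E'
from h import *
np.set_printoptions(precision=4,suppress=True)
T=snap('top');a=T['color'];b=snap('scene')['color']
cv2.imwrite('pics/t2.png',np.hstack([cv2.resize(a[150:290,300:480],(514,400),interpolation=2),cv2.resize(b[180:260,270:327],(285,400),interpolation=2)]))
for h in(.132,.14,.148): print(proj(T,[.532,-.0515,h]))
E
```

```text
t: 22.23
eef_pos: [0.5336, -0.0488, 0.0935]
ee_rot: [-3.141, -0.002, -0.147]
wrist_force: [-1.0, 0.2, 1.8]
opening: 0.747
finger_force: 30.0
t: 22.57
eef_pos: [0.5331, -0.0488, 0.0926]
ee_rot: [-3.141, -0.001, -0.147]
wrist_force: [-0.6, 0.6, -0.1]
opening: 0.939
finger_force: 0.0
t: 22.98
eef_pos: [0.4667, -0.0676, 0.2379]
ee_rot: [-3.139, -0.01, -0.145]
wrist_force: [0.5, -0.3, 0.8]
opening: 0.946
finger_force: 0.0
t: 23.4
eef_pos: [0.433, -0.1811, 0.2319]
ee_rot: [3.141, -0.0, -0.151]
wrist_force: [-0.9, 0.7, 1.1]
opening: 0.95
finger_force: 0.0
[333.05   208.4755]
[333.1823 208.3913]
[333.3161 208.3061]
```

View pics/t2.png

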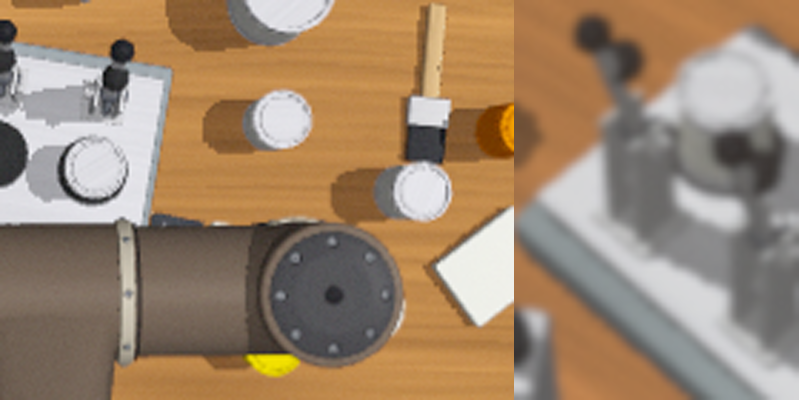

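The tin sits on mat 3, within 2 mm of centre. A (399,192) and C (447,217) are unmoved. Fetching A.

```bash
python3 -m crank '[{"translation":[0.033,-0.016,0],"roll":0},{"translation":[0.033,-0.017,0],"roll":0},{"translation":[0.033,-0.017,0],"roll":0},{"translation":[0.033,-0.017,0],"roll":0},{"translation":[0.028,-0.015,0],"roll":0}]' 1 >/dev/null
python3 -m crank '[{"translation":[0,0,0],"roll":0},{"translation":[0,0,0],"roll":0}]'
```

```text
t: 24.08
eef_pos: [0.5945, -0.26, 0.2298]
ee_rot: [-3.141, 0.003, -0.147]
wrist_force: [-0.2, -0.1, -0.0]
opening: 0.998
finger_force: 0.0
```

```bash
python3 -m crank '[{"translation":[-0.003,-0.003,-0.04],"roll":0},{"translation":[0,0,-0.04],"roll":0},{"translation":[0,0,-0.04],"roll":0},{"translation":[0,0,-0.04],"roll":0},{"translation":[0,0,-0.03],"roll":0}]' >/dev/null
python3 -m crank '[{"translation":[0,0,-0.007],"roll":0},{"translation":[0,0,0],"roll":0},{"translation":[0,0,0],"roll":0}]'
python3 -m crank '[{"translation":[0,0,0],"roll":0},{"translation":[0,0,0],"roll":0},{"translation":[0,0,0],"roll":0},{"translation":[0,0,0],"roll":0},{"translation":[0,0,0],"roll":0}]' 0.6
```

```text
t: 24.75
eef_pos: [0.5913, -0.2634, 0.0366]
ee_rot: [3.141, -0.001, -0.146]
wrist_force: [-0.3, 0.2, 1.4]
opening: 0.998
finger_force: 0.0
t: 25.17
eef_pos: [0.5913, -0.2637, 0.0365]
ee_rot: [-3.141, -0.003, -0.147]
wrist_force: [-1.0, 3.7, 7.8]
opening: 0.749
finger_force: 30.0
```

```bash
python3 -m crank '[{"translation":[0,0,0.03],"roll":0},{"translation":[0,0,0.04],"roll":0},{"translation":[-0.01,0,0.04],"roll":0},{"translation":[-0.02,0,0.04],"roll":0},{"translation":[-0.03,0.01,0.04],"roll":0}]' >/dev/null
python3 -m crank '[{"translation":[-0.02,0.03,0],"roll":0},{"translation":[0,0.04,0],"roll":0},{"translation":[0,0.04,0],"roll":0},{"translation":[0,0.04,0],"roll":0},{"translation":[0,0.04,0],"roll":0}]' 
python3 -m crank '[{"translation":[0.005,0.04,0],"roll":0},{"translation":[0.01,0.04,0],"roll":0},{"translation":[0.01,0.03,0],"roll":0},{"translation":[0.005,0.02,0],"roll":0},{"translation":[0,0,0],"roll":0}]'
python3 -m crank '[{"translation":[0,0,0],"roll":0}]'
```

```text
t: 26.0
eef_pos: [0.5162, -0.0643, 0.215]
ee_rot: [-3.141, -0.0, -0.149]
wrist_force: [0.7, 0.3, -2.4]
opening: 0.747
finger_force: 30.0
t: 26.42
eef_pos: [0.5478, 0.0678, 0.2145]
ee_rot: [-3.141, 0.0, -0.145]
wrist_force: [1.4, -0.4, -2.4]
opening: 0.744
finger_force: 30.0
t: 26.5
eef_pos: [0.5467, 0.0653, 0.2143]
ee_rot: [3.141, 0.001, -0.146]
wrist_force: [0.4, -0.8, -2.7]
opening: 0.751
finger_force: 30.0
```

```bash
python3 -m crank '[{"translation":[0.004,0,-0.035],"roll":0},{"translation":[0,0,-0.035],"roll":0},{"translation":[0,0,-0.025],"roll":0},{"translation":[0,0,-0.015],"roll":0},{"translation":[0,0,-0.007],"roll":0}]' >/dev/null
python3 -m crank '[{"translation":[0,0,-0.002],"roll":0},{"translation":[0,0,0],"roll":0},{"translation":[0,0,0],"roll":0}]'
python3 -m crank '[{"translation":[0,0,-0.002],"roll":0},{"translation":[0,0,0],"roll":0}]'
```

```text
t: 27.17
eef_pos: [0.5514, 0.0636, 0.0965]
ee_rot: [-3.141, -0.001, -0.148]
wrist_force: [-0.4, -0.4, -2.4]
opening: 0.751
finger_force: 30.0
t: 27.33
eef_pos: [0.5518, 0.0639, 0.0959]
ee_rot: [-3.141, -0.002, -0.147]
wrist_force: [-5.5, 0.2, 12.0]
opening: 0.748
finger_force: 30.0
```

```bash
python3 -m crank '[{"translation":[0,0,0],"roll":0},{"translation":[0,0,0],"roll":0},{"translation":[0,0,0],"roll":0},{"translation":[0,0,0],"roll":0}]' 0.95
python3 -m crank '[{"translation":[0,0,0.03],"roll":0},{"translation":[0,0,0.04],"roll":0},{"translation":[-0.01,0,0.04],"roll":0},{"translation":[-0.03,0,0.03],"roll":0},{"translation":[-0.015,-0.035,0],"roll":0}]' >/dev/null
python3 -m crank '[{"translation":[0,-0.041,0],"roll":0},{"translation":[0,-0.041,0],"roll":0},{"translation":[0,-0.041,0],"roll":0},{"translation":[0,-0.041,0],"roll":0},{"translation":[0,-0.041,0],"roll":0}]' 1
python3 -m crank '[{"translation":[0,-0.041,0],"roll":0},{"translation":[0,-0.041,0],"roll":0},{"translation":[0,-0.03,0],"roll":0},{"translation":[0,0,0],"roll":0},{"translation":[0,0,0],"roll":0}]'
python3 - <<'E'
from h import *
T=snap('top');a=T['color'];b=snap('scene')['color']
cv2.imwrite('pics/t3.png',np.hstack([cv2.resize(a[140:280,250:480],(480,292),interpolation=2),cv2.resize(b[110:256,190:350],(320,292),interpolation=2)]))
for h in(.132,.14,.148): print(proj(T,[.5485,.0625,h]))
E
```

```text
t: 27.67
eef_pos: [0.5515, 0.0643, 0.094]
ee_rot: [-3.141, -0.001, -0.148]
wrist_force: [0.5, -0.2, -0.2]
opening: 0.938
finger_force: 0.0
t: 28.5
eef_pos: [0.4965, -0.1775, 0.2337]
ee_rot: [-3.141, -0.001, -0.147]
wrist_force: [1.9, -0.5, -0.2]
opening: 0.996
finger_force: 0.0
t: 28.92
eef_pos: [0.4962, -0.2893, 0.2325]
ee_rot: [-3.142, 0.001, -0.151]
wrist_force: [-0.1, 0.3, 0.7]
opening: 0.997
finger_force: 0.0
[296.27581223 202.40910978]
[296.19427621 202.28957192]
[296.11178635 202.16863511]
```

View pics/t3.png

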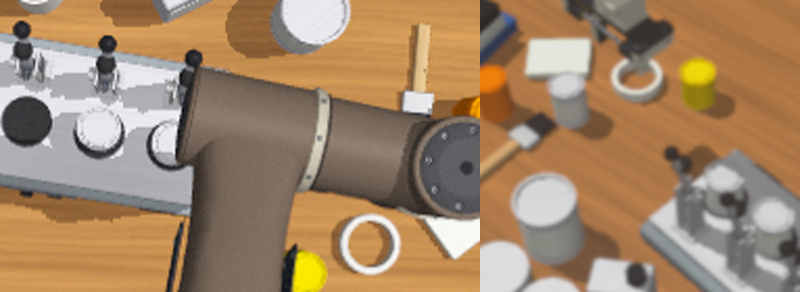

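```bash
cat > circ.py <<'E'
from h import *
import sys
def lid(a,x,y,r0=9.5,r1=12.5):
    p=a[int(y)-20:int(y)+21,int(x)-20:int(x)+21]; k=8
    g=cv2.cvtColor(cv2.resize(p,None,fx=k,fy=k,interpolation=cv2.INTER_CUBIC),cv2.COLOR_BGR2GRAY); g=cv2.GaussianBlur(g,(9,9),2)
    c=cv2.HoughCircles(g,cv2.HOUGH_GRADIENT,1,20,param1=60,param2=12,minRadius=int(r0*k),maxRadius=int(r1*k))
    return [] if c is None else [(round((q[0]+.5)/k-.5+int(x)-20,1),round((q[1]+.5)/k-.5+int(y)-20,1),round(q[2]/k,1)) for q in c[0][:4]]
E
python3 - <<'E'
from circ import *
T=snap('top');S=snap('scene');s0=cv2.imread('pics/scene0.png').astype(int)
d=np.abs(S['color'].astype(int)-s0).sum(2)
print('C diff',d[140:185,220:250].mean(), (d[140:185,220:250]>60).sum())
t2=cv2.imread('pics/top0.png')
print('tin2',lid(T['color'],297,203))
print('A0',lid(t2,398,192),'C0',lid(t2,448,217),'B0',lid(t2,390,233))
E
```

```text
C diff 25.894814814814815 19
tin2 [(np.float32(296.9), np.float32(201.2), np.float32(10.6)), (np.float32(297.1), np.float32(203.9), np.float32(11.9)), (np.float32(295.5), np.float32(198.9), np.float32(10.2)), (np.float32(294.5), np.float32(204.6), np.float32(9.5))]
A0 [(np.float32(398.8), np.float32(191.2), np.float32(10.2))] C0 [(np.float32(447.5), np.float32(216.4), np.float32(10.4)), (np.float32(444.5), np.float32(216.6), np.float32(11.0))] B0 [(np.float32(390.0), np.float32(232.9), np.float32(10.5)), (np.float32(391.1), np.float32(230.6), np.float32(10.7))]
```

```bash
python3 -m crank '[{"translation":[0.005,-0.036,0],"roll":0},{"translation":[0.004,-0.036,0],"roll":0},{"translation":[0.004,-0.036,0],"roll":0},{"translation":[0.004,-0.029,0],"roll":0},{"translation":[0,0,0],"roll":0}]' >/dev/null
python3 -m crank '[{"translation":[0,0,0],"roll":0},{"translation":[0,0,0],"roll":0}]'
```

```text
t: 29.7
eef_pos: [0.514, -0.4236, 0.2332]
ee_rot: [-3.141, 0.0, -0.147]
wrist_force: [0.1, 0.4, -0.1]
opening: 1.003
finger_force: 0.0
```

```bash
python3 -m crank '[{"translation":[0,-0.002,-0.04],"roll":0},{"translation":[0,0,-0.04],"roll":0},{"translation":[0,0,-0.04],"roll":0},{"translation":[0,0,-0.04],"roll":0},{"translation":[0,0,-0.03],"roll":0}]' >/dev/null
python3 -m crank '[{"translation":[0,0,-0.007],"roll":0},{"translation":[0,0,0],"roll":0},{"translation":[0,0,0],"roll":0}]'
python3 -m crank '[{"translation":[0,0,0],"roll":0},{"translation":[0,0,0],"roll":0},{"translation":[0,0,0],"roll":0},{"translation":[0,0,0],"roll":0},{"translation":[0,0,0],"roll":0}]' 0.6
```

```text
t: 30.37
eef_pos: [0.515, -0.4264, 0.0381]
ee_rot: [3.141, -0.001, -0.146]
wrist_force: [0.3, 0.3, 0.6]
opening: 1.001
finger_force: 0.0
t: 30.78
eef_pos: [0.5151, -0.4261, 0.0386]
ee_rot: [-3.141, -0.003, -0.147]
wrist_force: [1.0, 6.8, 7.3]
opening: 0.747
finger_force: 30.0
```

```bash
python3 -m crank '[{"translation":[0,0,0.03],"roll":0},{"translation":[0,0,0.04],"roll":0},{"translation":[0,0,0.04],"roll":0},{"translation":[0,0,0.04],"roll":0},{"translation":[0,0,0.04],"roll":0}]' >/dev/null
python3 -m crank '[{"translation":[0,0.03,0.01],"roll":0},{"translation":[0,0.041,0],"roll":0},{"translation":[0,0.041,0],"roll":0},{"translation":[0,0.041,0],"roll":0},{"translation":[0,0.041,0],"roll":0}]' 
python3 -m crank '[{"translation":[0,0.041,0],"roll":0},{"translation":[0,0.041,0],"roll":0},{"translation":[0,0.041,0],"roll":0},{"translation":[0,0.041,0],"roll":0},{"translation":[0,0.041,0],"roll":0}]' 
python3 -m crank '[{"translation":[0,0.041,0],"roll":0},{"translation":[0,0.041,0],"roll":0},{"translation":[0,0.041,0],"roll":0},{"translation":[0,0,0],"roll":0},{"translation":[0,0,0],"roll":0}]'
```

```text
t: 31.62
eef_pos: [0.5127, -0.2309, 0.2367]
ee_rot: [-3.141, -0.001, -0.149]
wrist_force: [1.2, 0.4, -4.0]
opening: 0.748
finger_force: 30.0
t: 32.03
eef_pos: [0.5127, -0.0258, 0.2369]
ee_rot: [-3.141, -0.001, -0.148]
wrist_force: [1.7, -0.2, -5.0]
opening: 0.747
finger_force: 30.0
t: 32.45
eef_pos: [0.5131, 0.0975, 0.2366]
ee_rot: [-3.141, 0.0, -0.144]
wrist_force: [0.4, -0.2, -4.8]
opening: 0.75
finger_force: 30.0
```

```bash
python3 -m crank '[{"translation":[0.02,0.03,0],"roll":0},{"translation":[0.02,0.03,0],"roll":0},{"translation":[0.013,0.02,0],"roll":0},{"translation":[0,0,-0.01],"roll":0},{"translation":[0,0,-0.03],"roll":0}]' >/dev/null
python3 -m crank '[{"translation":[0,0,-0.03],"roll":0},{"translation":[0,0,-0.03],"roll":0},{"translation":[0,0,-0.02],"roll":0},{"translation":[0,0,0],"roll":0},{"translation":[0,0,0],"roll":0}]'
```

```text
t: 33.28
eef_pos: [0.5664, 0.1738, 0.116]
ee_rot: [3.14, 0.002, -0.149]
wrist_force: [0.2, 0.1, -3.5]
opening: 0.752
finger_force: 30.0
```

```bash
python3 -m crank '[{"translation":[-0.001,0.004,0],"roll":0},{"translation":[0,0,-0.01],"roll":0},{"translation":[0,0,-0.006],"roll":0},{"translation":[0,0,0],"roll":0},{"translation":[0,0,0],"roll":0}]'
python3 -m crank '[{"translation":[0,0,-0.002],"roll":0},{"translation":[0,0,0],"roll":0}]'
```

```text
t: 33.7
eef_pos: [0.5655, 0.1792, 0.1002]
ee_rot: [3.141, 0.0, -0.147]
wrist_force: [-0.2, -0.1, -4.3]
opening: 0.749
finger_force: 30.0
t: 33.87
eef_pos: [0.5661, 0.1795, 0.0987]
ee_rot: [-3.141, -0.001, -0.147]
wrist_force: [0.2, -0.2, -3.9]
opening: 0.751
finger_force: 30.0
```

```bash
python3 -m crank '[{"translation":[0,0,-0.001],"roll":0},{"translation":[0,0,0],"roll":0}]'
python3 -m crank '[{"translation":[0,0,0],"roll":0},{"translation":[0,0,0],"roll":0},{"translation":[0,0,0],"roll":0},{"translation":[0,0,0],"roll":0}]' 0.95
python3 -m crank '[{"translation":[0,0,0.03],"roll":0},{"translation":[0,0,0.04],"roll":0},{"translation":[-0.01,0,0.04],"roll":0},{"translation":[-0.02,0,0.04],"roll":0},{"translation":[-0.02,0,0.04],"roll":0}]' >/dev/null
python3 -m crank '[{"translation":[-0.03,0,0.04],"roll":0},{"translation":[-0.03,0.03,0.03],"roll":0},{"translation":[0,0.04,0],"roll":0},{"translation":[0,0.04,0],"roll":0},{"translation":[0,0,0],"roll":0}]' 0.6
python3 - <<'E'
from circ import *
np.set_printoptions(precision=4,suppress=True)
T=snap('top');a=T['color']
cv2.imwrite('pics/t4.png',cv2.resize(a[140:230,230:370],(790,508),interpolation=2))
for p in [(259.9,154.5),(301.5,161.25),(342.4,168)]: print(at(T,*p,.29))
for n,x,y,P in [('1',262,197,(.5654,.1747)),('2',297,203,(.5492,.0621)),('3',332,209,(.5325,-.0513))]: print(n,lid(a,x,y),proj(T,[*P,.14]))
E
```

```text
t: 34.03
eef_pos: [0.5661, 0.1796, 0.0986]
ee_rot: [-3.141, -0.001, -0.147]
wrist_force: [-4.1, 0.2, 5.4]
opening: 0.746
finger_force: 30.0
t: 34.37
eef_pos: [0.566, 0.1794, 0.0974]
ee_rot: [-3.141, -0.0, -0.148]
wrist_force: [-0.5, 0.0, -0.1]
opening: 0.936
finger_force: 0.0
t: 35.2
eef_pos: [0.4691, 0.2883, 0.3392]
ee_rot: [-3.14, -0.0, -0.145]
wrist_force: [0.7, 0.2, -1.1]
opening: 0.644
finger_force: 0.0
[0.6713 0.1604 0.29  ]
[0.655  0.0455 0.29  ]
[ 0.6387 -0.0674  0.29  ]
1 [(np.float32(263.0), np.float32(197.6), np.float32(11.4)), (np.float32(260.2), np.float32(196.9), np.float32(12.2)), (np.float32(257.8), np.float32(195.6), np.float32(11.9)), (np.float32(260.9), np.float32(199.4), np.float32(11.7))] [259.8048 196.0634]
2 [(np.float32(297.1), np.float32(203.2), np.float32(12.3)), (np.float32(296.9), np.float32(200.4), np.float32(11.2)), (np.float32(299.1), np.float32(204.8), np.float32(9.9))] [296.3295 202.0646]
3 [(np.float32(332.0), np.float32(209.4), np.float32(12.2)), (np.float32(344.5), np.float32(200.1), np.float32(10.3)), (np.float32(330.4), np.float32(211.4), np.float32(9.7))] [333.1201 208.2274]
```

View pics/t4.png

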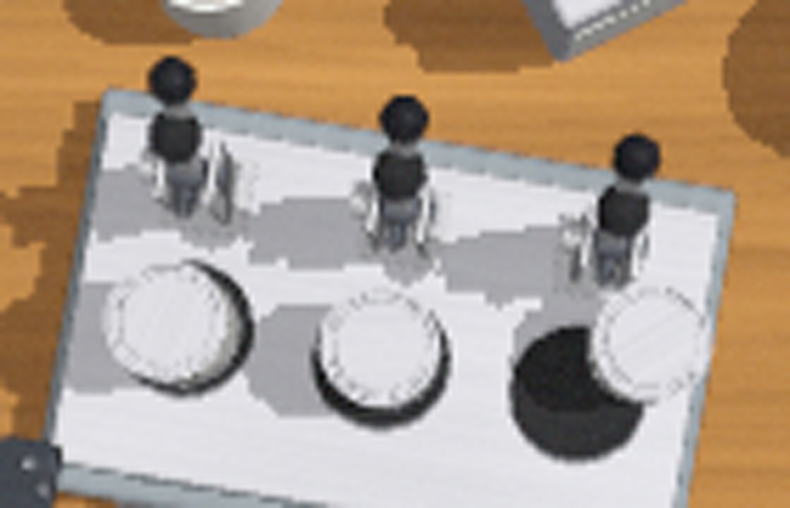

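Tin 1 (168,322) and tin 2 (382,347) are on their mats. Tin 3 has been knocked aside: its lid is at crop (650,345), which is full-frame (345.2,201.1), while its mat is near (332,209). I'll put it back first.

```bash
python3 - <<'E'
from h import *
T=snap('top')
for h in (.132,.14,.148): print(h,at(T,345.2,201.1,h))
seat=np.array([.5325,-.0513]);ex=np.array([.9894,-.1452]);ey=np.array([.1452,.9894])
d=at(T,345.2,201.1,.14)[:2]-seat; print(d@ex,d@ey)
E
```

```text
0.132 [ 0.5555783 -0.088754   0.132    ]
0.14 [ 0.55517483 -0.08813566  0.14      ]
0.148 [ 0.55477135 -0.08751733  0.148     ]
0.027783014144493204 -0.03315282082678742
```

```bash
python3 -m crank '[{"translation":[0,-0.037,0],"roll":3.2},{"translation":[0,-0.037,0],"roll":3.2},{"translation":[0,-0.037,0],"roll":3.2},{"translation":[0,-0.037,0],"roll":3.2},{"translation":[0,-0.037,0],"roll":3.2}]' 1 >/dev/null
python3 -m crank '[{"translation":[0.01,-0.037,0],"roll":3.2},{"translation":[0.015,-0.037,0],"roll":3.2},{"translation":[0.02,-0.037,0],"roll":3.2},{"translation":[0.02,-0.037,0],"roll":3.2},{"translation":[0.02,-0.037,0],"roll":3.2}]' >/dev/null
python3 -m crank '[{"translation":[0,0,0],"roll":0},{"translation":[0,0,0],"roll":0}]'; python3 st.py
```

```text
t: 36.3
eef_pos: [0.5537, -0.0886, 0.3381]
ee_rot: [-3.141, 0.002, 0.406]
wrist_force: [-0.1, 0.1, -0.0]
opening: 1.0
finger_force: 0.0
36.3 [ 0.5537 -0.0886  0.3381] yaw 23.2 [-0.1  0.1 -0. ] 1.0 0.0
```

```bash
python3 -m crank '[{"translation":[0.001,0.002,-0.04],"roll":0},{"translation":[0,0,-0.04],"roll":0},{"translation":[0,0,-0.04],"roll":0},{"translation":[0,0,-0.03],"roll":0},{"translation":[0,0,0],"roll":0}]' 
python3 -m crank '[{"translation":[0,0,-0.03],"roll":0},{"translation":[0,0,-0.03],"roll":0},{"translation":[0,0,-0.02],"roll":0},{"translation":[0,0,-0.01],"roll":0},{"translation":[0,0,0],"roll":0}]' 
python3 -m crank '[{"translation":[0,0,0],"roll":0},{"translation":[0,0,0],"roll":0},{"translation":[0,0,0],"roll":0},{"translation":[0,0,0],"roll":0},{"translation":[0,0,0],"roll":0}]' 0.6
```

```text
t: 36.72
eef_pos: [0.5503, -0.0831, 0.1832]
ee_rot: [-3.138, 0.009, 0.41]
wrist_force: [-2.4, -0.6, -1.3]
opening: 1.004
finger_force: 0.0
t: 37.13
eef_pos: [0.5544, -0.0833, 0.0989]
ee_rot: [-3.141, 0.002, 0.411]
wrist_force: [0.4, 0.2, -0.1]
opening: 0.999
finger_force: 0.0
t: 37.55
eef_pos: [0.5565, -0.084, 0.1012]
ee_rot: [3.14, -0.003, 0.412]
wrist_force: [1.3, -2.3, 7.2]
opening: 0.749
finger_force: 30.0
```

```bash
python3 -m crank '[{"translation":[0,0,0.03],"roll":0},{"translation":[-0.02,0.01,0.03],"roll":0},{"translation":[-0.03,0.025,0.02],"roll":-6},{"translation":[0,0,0],"roll":-7},{"translation":[0,0,0],"roll":-7}]' 
python3 -m crank '[{"translation":[0,0,0],"roll":-7},{"translation":[0,0,0],"roll":-5},{"translation":[0.014,0,0],"roll":0},{"translation":[0.014,0,0],"roll":0},{"translation":[0,0,0],"roll":0}]' >/dev/null
python3 -m crank '[{"translation":[0,0,0],"roll":0}]'
```

```text
t: 37.97
eef_pos: [0.5053, -0.0487, 0.1799]
ee_rot: [-3.14, -0.002, 0.057]
wrist_force: [-0.8, 0.5, -4.4]
opening: 0.747
finger_force: 30.0
t: 38.47
eef_pos: [0.5339, -0.0497, 0.1775]
ee_rot: [-3.142, 0.002, -0.148]
wrist_force: [-0.5, -0.3, -4.3]
opening: 0.746
finger_force: 30.0
```

```bash
python3 -m crank '[{"translation":[0.001,0.001,-0.025],"roll":0},{"translation":[0,0,-0.025],"roll":0},{"translation":[0,0,-0.018],"roll":0},{"translation":[0,0,-0.007],"roll":0},{"translation":[0,0,0],"roll":0}]' >/dev/null
python3 -m crank '[{"translation":[0,0,-0.002],"roll":0},{"translation":[0,0,0],"roll":0},{"translation":[0,0,0],"roll":0}]'
python3 -m crank '[{"translation":[0,0,-0.002],"roll":0},{"translation":[0,0,0],"roll":0}]'
```

```text
t: 39.13
eef_pos: [0.5355, -0.0488, 0.1016]
ee_rot: [-3.141, -0.001, -0.148]
wrist_force: [0.1, -0.2, -3.9]
opening: 0.749
finger_force: 30.0
t: 39.3
eef_pos: [0.5359, -0.0488, 0.1008]
ee_rot: [-3.141, -0.002, -0.147]
wrist_force: [-4.0, 1.4, 7.5]
opening: 0.75
finger_force: 30.0
```

```bash
python3 -m crank '[{"translation":[0,0,0],"roll":0},{"translation":[0,0,0],"roll":0},{"translation":[0,0,0],"roll":0},{"translation":[0,0,0],"roll":0}]' 0.95 >/dev/null
python3 -m crank '[{"translation":[0,0,0.03],"roll":0},{"translation":[0,0,0.04],"roll":0},{"translation":[-0.01,0,0.04],"roll":0},{"translation":[0,0,0.04],"roll":0},{"translation":[0,0,0.04],"roll":0}]' >/dev/null
python3 -m crank '[{"translation":[0,0,0.04],"roll":0},{"translation":[0,0,0.02],"roll":0},{"translation":[0.04,-0.005,0],"roll":0},{"translation":[0.04,-0.005,0],"roll":0},{"translation":[0.036,-0.005,0],"roll":0}]' 0.6 >/dev/null
python3 -m crank '[{"translation":[0,0,0],"roll":0},{"translation":[0,0,0],"roll":0}]'
```

```text
t: 40.63
eef_pos: [0.6426, -0.0641, 0.3464]
ee_rot: [3.14, 0.004, -0.149]
wrist_force: [-0.9, 0.7, -0.2]
opening: 0.604
finger_force: 0.0
```

```bash
python3 -m crank '[{"translation":[-0.001,0,-0.035],"roll":0},{"translation":[0,0,-0.03],"roll":0},{"translation":[0,0,-0.01],"roll":0},{"translation":[0,0,0],"roll":0},{"translation":[0,0,0],"roll":0}]'
python3 -m crank '[{"translation":[0,0,0],"roll":0},{"translation":[0,0,0],"roll":0},{"translation":[0,0,0],"roll":0},{"translation":[0,0,0],"roll":0},{"translation":[0,0,0],"roll":0}]' 0 
python3 -m crank '[{"translation":[0,0,0],"roll":0},{"translation":[0,0,0],"roll":0},{"translation":[0,0,0],"roll":0}]'
```

```text
t: 41.05
eef_pos: [0.6404, -0.064, 0.2756]
ee_rot: [3.141, -0.001, -0.147]
wrist_force: [0.2, 0.3, 0.5]
opening: 0.599
finger_force: 0.0
t: 41.47
eef_pos: [0.6405, -0.0639, 0.2749]
ee_rot: [-3.141, -0.001, -0.148]
wrist_force: [0.0, -3.6, 1.2]
opening: 0.281
finger_force: 2.4
t: 41.72
eef_pos: [0.6404, -0.0646, 0.2748]
ee_rot: [3.141, -0.001, -0.148]
wrist_force: [-0.5, -5.2, 3.3]
opening: 0.256
finger_force: 30.0
```

```bash
python3 -m crank '[{"translation":[-0.019,0.003,0.002],"roll":0},{"translation":[-0.019,0.003,0.001],"roll":0},{"translation":[-0.016,0.002,-0.003],"roll":0},{"translation":[-0.016,0.002,-0.004],"roll":0},{"translation":[-0.014,0.002,-0.007],"roll":0}]'
python3 -m crank '[{"translation":[-0.014,0.002,-0.007],"roll":0},{"translation":[-0.012,0.002,-0.01],"roll":0},{"translation":[-0.012,0.002,-0.011],"roll":0},{"translation":[-0.0095,0.0014,-0.013],"roll":0},{"translation":[-0.0095,0.0014,-0.013],"roll":0}]'
python3 -m crank '[{"translation":[-0.005,0.001,-0.012],"roll":0},{"translation":[-0.005,0.001,-0.012],"roll":0},{"translation":[-0.002,0,-0.01],"roll":0},{"translation":[-0.002,0,-0.009],"roll":0},{"translation":[0,0,0],"roll":0}]'
```

```text
t: 42.13
eef_pos: [0.557, -0.0525, 0.2659]
ee_rot: [3.141, -0.005, -0.147]
wrist_force: [-3.9, -2.3, 15.1]
opening: 0.252
finger_force: 30.0
t: 42.55
eef_pos: [0.4979, -0.0436, 0.2089]
ee_rot: [3.141, 0.001, -0.148]
wrist_force: [4.4, -7.9, -4.9]
opening: 0.255
finger_force: 30.0
t: 42.97
eef_pos: [0.4832, -0.0416, 0.164]
ee_rot: [3.14, 0.004, -0.148]
wrist_force: [-2.8, -4.0, -2.3]
opening: 0.253
finger_force: 30.0
```

```bash
python3 -m crank '[{"translation":[0,0,-0.006],"roll":0},{"translation":[0,0,0],"roll":0}]'
python3 -m crank '[{"translation":[0,0,-0.006],"roll":0},{"translation":[0,0,0],"roll":0}]'
python3 -m crank '[{"translation":[0,0,-0.006],"roll":0},{"translation":[0,0,0],"roll":0}]'
```

```text
t: 43.13
eef_pos: [0.4828, -0.0416, 0.1586]
ee_rot: [3.14, 0.005, -0.148]
wrist_force: [-6.9, -3.0, -2.1]
opening: 0.254
finger_force: 30.0
t: 43.3
eef_pos: [0.4826, -0.0415, 0.1526]
ee_rot: [3.14, 0.006, -0.149]
wrist_force: [-7.4, -2.9, -2.1]
opening: 0.254
finger_force: 30.0
t: 43.47
eef_pos: [0.4827, -0.0415, 0.1467]
ee_rot: [3.14, 0.006, -0.149]
wrist_force: [-5.4, -4.0, -2.1]
opening: 0.254
finger_force: 30.0
```

```bash
python3 -m crank '[{"translation":[0,0,-0.006],"roll":0},{"translation":[0,0,0],"roll":0}]'
python3 -m crank '[{"translation":[0.001,0,-0.004],"roll":0},{"translation":[0,0,0],"roll":0}]'
```

```text
t: 43.63
eef_pos: [0.483, -0.0416, 0.1408]
ee_rot: [3.14, 0.005, -0.148]
wrist_force: [-5.9, -4.5, -2.0]
opening: 0.254
finger_force: 30.0
t: 43.8
eef_pos: [0.4834, -0.0416, 0.1367]
ee_rot: [3.14, 0.006, -0.149]
wrist_force: [-6.7, -3.5, -2.7]
opening: 0.255
finger_force: 30.0
```

```bash
python3 -m crank '[{"translation":[0,0,0],"roll":0},{"translation":[0,0,0],"roll":0},{"translation":[0,0,0],"roll":0},{"translation":[0,0,0],"roll":0}]' 0.6
python3 -m crank '[{"translation":[0,0,0.03],"roll":0},{"translation":[0,0,0.04],"roll":0},{"translation":[0,0,0.04],"roll":0},{"translation":[0,0,0.04],"roll":0},{"translation":[0,0.02,0.035],"roll":0}]' >/dev/null
python3 -m crank '[{"translation":[0.03,0.025,0.025],"roll":0},{"translation":[0.035,0.02,0],"roll":0},{"translation":[0.035,0.01,0],"roll":0},{"translation":[0.035,0.01,0],"roll":0},{"translation":[0.035,0.005,0],"roll":0}]' >/dev/null
python3 -m crank '[{"translation":[0,0,0],"roll":0},{"translation":[0,0,0],"roll":0}]'
```

```text
t: 44.13
eef_pos: [0.4874, -0.0405, 0.1389]
ee_rot: [-3.141, -0.002, -0.147]
wrist_force: [0.2, 0.7, 0.5]
opening: 0.495
finger_force: 0.0
t: 45.13
eef_pos: [0.6548, 0.0471, 0.3434]
ee_rot: [3.14, 0.003, -0.148]
wrist_force: [-0.6, 0.1, -0.7]
opening: 0.594
finger_force: 0.0
```

```bash
python3 -m crank '[{"translation":[0.001,0.002,-0.035],"roll":0},{"translation":[0,0,-0.025],"roll":0},{"translation":[0,0,-0.01],"roll":0},{"translation":[0,0,0],"roll":0},{"translation":[0,0,0],"roll":0}]'
python3 -m crank '[{"translation":[0,0,0],"roll":0},{"translation":[0,0,0],"roll":0},{"translation":[0,0,0],"roll":0},{"translation":[0,0,0],"roll":0},{"translation":[0,0,0],"roll":0}]' 0 
python3 -m crank '[{"translation":[0,0,0],"roll":0},{"translation":[0,0,0],"roll":0},{"translation":[0,0,0],"roll":0}]'
python3 -m crank '[{"translation":[-0.019,0.003,0.002],"roll":0},{"translation":[-0.019,0.003,0.001],"roll":0},{"translation":[-0.016,0.002,-0.003],"roll":0},{"translation":[-0.016,0.002,-0.004],"roll":0},{"translation":[-0.014,0.002,-0.007],"roll":0}]'
python3 -m crank '[{"translation":[-0.014,0.002,-0.007],"roll":0},{"translation":[-0.012,0.002,-0.01],"roll":0},{"translation":[-0.012,0.002,-0.011],"roll":0},{"translation":[-0.0085,0.0014,-0.013],"roll":0},{"translation":[-0.0085,0.0014,-0.013],"roll":0}]'
python3 -m crank '[{"translation":[-0.004,0.001,-0.012],"roll":0},{"translation":[-0.004,0.001,-0.012],"roll":0},{"translation":[-0.001,0,-0.01],"roll":0},{"translation":[-0.001,0,-0.007],"roll":0},{"translation":[0,0,0],"roll":0}]'
```

```text
t: 45.55
eef_pos: [0.6544, 0.0482, 0.2773]
ee_rot: [3.142, -0.001, -0.147]
wrist_force: [0.8, 1.0, 1.9]
opening: 0.597
finger_force: 0.0
t: 45.97
eef_pos: [0.6545, 0.0485, 0.2763]
ee_rot: [-3.141, -0.001, -0.148]
wrist_force: [1.9, 6.0, 1.0]
opening: 0.28
finger_force: 3.3
t: 46.22
eef_pos: [0.6547, 0.0493, 0.2762]
ee_rot: [-3.14, -0.001, -0.147]
wrist_force: [-0.4, 5.4, 4.0]
opening: 0.251
finger_force: 30.0
t: 46.63
eef_pos: [0.5719, 0.0614, 0.2676]
ee_rot: [-3.139, -0.007, -0.147]
wrist_force: [-3.1, 6.1, 15.0]
opening: 0.254
finger_force: 30.0
t: 47.05
eef_pos: [0.5138, 0.0699, 0.2108]
ee_rot: [-3.14, 0.001, -0.147]
wrist_force: [-1.5, 4.1, -0.4]
opening: 0.255
finger_force: 30.0
t: 47.47
eef_pos: [0.5015, 0.0716, 0.1667]
ee_rot: [3.141, 0.007, -0.148]
wrist_force: [-11.7, 9.3, -0.5]
opening: 0.249
finger_force: 30.0
```

```bash
python3 -m crank '[{"translation":[0.002,0,-0.002],"roll":0},{"translation":[0,0,0],"roll":0}]'
python3 -m crank '[{"translation":[0.001,0,-0.004],"roll":0},{"translation":[0,0,0],"roll":0}]'
python3 -m crank '[{"translation":[0.001,0,-0.004],"roll":0},{"translation":[0,0,0],"roll":0}]'
```

```text
t: 47.63
eef_pos: [0.5018, 0.0714, 0.1646]
ee_rot: [3.14, 0.011, -0.149]
wrist_force: [-17.6, 13.1, 0.1]
opening: 0.254
finger_force: 30.0
t: 47.8
eef_pos: [0.502, 0.0713, 0.1601]
ee_rot: [3.14, 0.012, -0.15]
wrist_force: [-19.1, 13.6, -0.9]
opening: 0.252
finger_force: 30.0
t: 47.97
eef_pos: [0.5026, 0.0713, 0.1559]
ee_rot: [3.139, 0.013, -0.15]
wrist_force: [-20.5, 13.7, -1.5]
opening: 0.258
finger_force: 30.0
```

```bash
python3 -m crank '[{"translation":[-0.004,0.001,0],"roll":0},{"translation":[-0.003,0.001,0],"roll":0},{"translation":[0,0,0],"roll":0}]'
python3 -m crank '[{"translation":[0,0,-0.004],"roll":0},{"translation":[0,0,0],"roll":0}]'
python3 -m crank '[{"translation":[0,0,-0.004],"roll":0},{"translation":[0,0,0],"roll":0}]'
```

```text
t: 48.22
eef_pos: [0.5027, 0.0718, 0.1598]
ee_rot: [3.139, -0.001, -0.147]
wrist_force: [3.9, -5.9, -2.9]
opening: 0.254
finger_force: 30.0
t: 48.38
eef_pos: [0.5023, 0.0718, 0.1552]
ee_rot: [3.139, -0.0, -0.148]
wrist_force: [2.0, -3.6, -2.3]
opening: 0.247
finger_force: 30.0
t: 48.55
eef_pos: [0.5021, 0.0719, 0.1509]
ee_rot: [3.14, 0.0, -0.148]
wrist_force: [2.1, -4.9, -2.3]
opening: 0.254
finger_force: 30.0
```

```bash
python3 -m crank '[{"translation":[0,0,-0.003],"roll":0},{"translation":[0,0,0],"roll":0}]'
python3 -m crank '[{"translation":[0,0,-0.003],"roll":0},{"translation":[0,0,0],"roll":0}]'
python3 -m crank '[{"translation":[0,0,-0.003],"roll":0},{"translation":[0,0,0],"roll":0}]'
```

```text
t: 48.72
eef_pos: [0.5021, 0.0719, 0.148]
ee_rot: [3.139, 0.001, -0.148]
wrist_force: [1.3, -5.9, -1.4]
opening: 0.254
finger_force: 30.0
t: 48.88
eef_pos: [0.5022, 0.0719, 0.1462]
ee_rot: [3.139, 0.0, -0.147]
wrist_force: [-3.0, -4.8, 7.5]
opening: 0.253
finger_force: 30.0
t: 49.05
eef_pos: [0.5026, 0.0718, 0.1448]
ee_rot: [3.139, -0.001, -0.147]
wrist_force: [-7.4, -6.1, 19.9]
opening: 0.252
finger_force: 30.0
```

```bash
python3 -m crank '[{"translation":[0,0,0.003],"roll":0},{"translation":[0,0,0],"roll":0},{"translation":[0,0,0],"roll":0},{"translation":[0,0,0],"roll":0}]' 0.6
python3 -m crank '[{"translation":[0,0,0.03],"roll":0},{"translation":[0,0,0.04],"roll":0},{"translation":[0,0,0.04],"roll":0},{"translation":[0,0,0.04],"roll":0},{"translation":[0,0.02,0.035],"roll":0}]' >/dev/null
python3 -m crank '[{"translation":[0.03,0.025,0.015],"roll":0},{"translation":[0.035,0.02,0],"roll":0},{"translation":[0.035,0.012,0],"roll":0},{"translation":[0.035,0.01,0],"roll":0},{"translation":[0.034,0.005,0],"roll":0}]' >/dev/null
python3 -m crank '[{"translation":[0,0,0],"roll":0},{"translation":[0,0,0],"roll":0}]'
```

```text
t: 49.38
eef_pos: [0.5024, 0.0734, 0.1455]
ee_rot: [-3.141, -0.0, -0.148]
wrist_force: [0.7, 0.5, -0.8]
opening: 0.492
finger_force: 0.0
t: 50.38
eef_pos: [0.6724, 0.1656, 0.342]
ee_rot: [3.139, 0.004, -0.148]
wrist_force: [-1.7, 0.3, -0.5]
opening: 0.6
finger_force: 0.0
```

```bash
python3 -m crank '[{"translation":[-0.001,-0.001,-0.035],"roll":0},{"translation":[0,0,-0.025],"roll":0},{"translation":[0,0,-0.008],"roll":0},{"translation":[0,0,0],"roll":0},{"translation":[0,0,0],"roll":0}]'
python3 -m crank '[{"translation":[0,0,0],"roll":0},{"translation":[0,0,0],"roll":0},{"translation":[0,0,0],"roll":0},{"translation":[0,0,0],"roll":0},{"translation":[0,0,0],"roll":0}]' 0 
python3 -m crank '[{"translation":[0,0,0],"roll":0},{"translation":[0,0,0],"roll":0},{"translation":[0,0,0],"roll":0}]'
python3 -m crank '[{"translation":[-0.019,0.003,0.002],"roll":0},{"translation":[-0.019,0.003,0.001],"roll":0},{"translation":[-0.016,0.002,-0.003],"roll":0},{"translation":[-0.016,0.002,-0.004],"roll":0},{"translation":[-0.014,0.002,-0.007],"roll":0}]'
python3 -m crank '[{"translation":[-0.014,0.002,-0.007],"roll":0},{"translation":[-0.012,0.002,-0.01],"roll":0},{"translation":[-0.012,0.002,-0.011],"roll":0},{"translation":[-0.0095,0.0014,-0.013],"roll":0},{"translation":[-0.0095,0.0014,-0.013],"roll":0}]'
python3 -m crank '[{"translation":[-0.005,0.001,-0.012],"roll":0},{"translation":[-0.006,0.001,-0.012],"roll":0},{"translation":[-0.002,0,-0.006],"roll":0},{"translation":[0,0,0],"roll":0}]'
```

```text
t: 50.8
eef_pos: [0.6703, 0.164, 0.2791]
ee_rot: [-3.142, -0.001, -0.147]
wrist_force: [0.5, 0.1, 0.2]
opening: 0.603
finger_force: 0.0
t: 51.22
eef_pos: [0.6703, 0.1641, 0.2782]
ee_rot: [-3.141, -0.001, -0.148]
wrist_force: [-0.3, -1.2, 0.2]
opening: 0.282
finger_force: 1.6
t: 51.47
eef_pos: [0.6703, 0.1635, 0.2781]
ee_rot: [3.141, -0.0, -0.148]
wrist_force: [-1.2, -4.0, 5.2]
opening: 0.25
finger_force: 30.0
t: 51.88
eef_pos: [0.5868, 0.1758, 0.2693]
ee_rot: [-3.141, -0.004, -0.147]
wrist_force: [-3.6, -3.5, 14.8]
opening: 0.25
finger_force: 30.0
t: 52.3
eef_pos: [0.5278, 0.1844, 0.2123]
ee_rot: [3.141, 0.001, -0.148]
wrist_force: [5.5, -5.9, -5.2]
opening: 0.256
finger_force: 30.0
t: 52.63
eef_pos: [0.5151, 0.1862, 0.1806]
ee_rot: [3.14, 0.002, -0.148]
wrist_force: [0.7, -4.0, -2.7]
opening: 0.253
finger_force: 30.0
```

```bash
python3 -m crank '[{"translation":[-0.001,0,-0.006],"roll":0},{"translation":[-0.001,0,-0.004],"roll":0},{"translation":[0,0,0],"roll":0}]'
python3 -m crank '[{"translation":[0,0,-0.003],"roll":0},{"translation":[0,0,0],"roll":0}]'
python3 -m crank '[{"translation":[0,0,-0.003],"roll":0},{"translation":[0,0,0],"roll":0}]'
```

```text
t: 52.88
eef_pos: [0.5133, 0.1864, 0.1714]
ee_rot: [3.14, 0.002, -0.148]
wrist_force: [-1.3, -4.1, -1.9]
opening: 0.254
finger_force: 30.0
t: 53.05
eef_pos: [0.513, 0.1865, 0.1687]
ee_rot: [3.14, 0.002, -0.148]
wrist_force: [-4.4, -3.7, -2.2]
opening: 0.252
finger_force: 30.0
t: 53.22
eef_pos: [0.5127, 0.1865, 0.1657]
ee_rot: [3.14, 0.003, -0.148]
wrist_force: [-5.9, -2.3, -1.3]
opening: 0.253
finger_force: 30.0
```

```bash
python3 -m crank '[{"translation":[0,0,-0.003],"roll":0},{"translation":[0,0,0],"roll":0}]'
python3 -m crank '[{"translation":[0,0,0],"roll":0},{"translation":[0,0,0],"roll":0},{"translation":[0,0,0],"roll":0},{"translation":[0,0,0],"roll":0}]' 0.6
python3 -m crank '[{"translation":[0,0,0.03],"roll":0},{"translation":[0,0,0.04],"roll":0},{"translation":[0,0,0.04],"roll":0},{"translation":[-0.02,0,0.04],"roll":0},{"translation":[-0.04,0,0.01],"roll":0}]' >/dev/null
python3 -m crank '[{"translation":[-0.04,-0.01,0],"roll":0},{"translation":[0,-0.04,0],"roll":0},{"translation":[0,-0.04,0],"roll":0},{"translation":[0,-0.04,0],"roll":0},{"translation":[0,-0.04,0],"roll":0}]' >/dev/null
python3 -m crank '[{"translation":[0,-0.04,0],"roll":0},{"translation":[0,-0.04,0],"roll":0},{"translation":[0,-0.03,0],"roll":0},{"translation":[0,0,0],"roll":0}]'
python3 - <<'E'
from h import *
a=snap('top','final_top')['color'];b=snap('scene','final_scene')['color']
X=lambda p,w,h:cv2.resize(p,(w,h),interpolation=cv2.INTER_CUBIC)
cv2.imwrite('pics/f1.png',np.vstack([np.hstack([X(a[150:240,130:250],400,300),X(a[150:240,240:360],400,300)]),np.hstack([X(b[220:310,390:510],400,300),X(b[170:275,280:420],400,300)])]))
E
```

```text
t: 53.38
eef_pos: [0.5125, 0.1866, 0.1627]
ee_rot: [3.14, 0.003, -0.148]
wrist_force: [-6.8, -2.4, -0.8]
opening: 0.254
finger_force: 30.0
t: 53.72
eef_pos: [0.5152, 0.1877, 0.1644]
ee_rot: [-3.14, -0.002, -0.147]
wrist_force: [0.6, -0.2, -0.3]
opening: 0.491
finger_force: 0.0
t: 54.88
eef_pos: [0.4155, -0.0969, 0.3215]
ee_rot: [3.141, -0.002, -0.152]
wrist_force: [0.6, 1.1, -1.0]
opening: 0.602
finger_force: 0.0
```

View pics/f1.png

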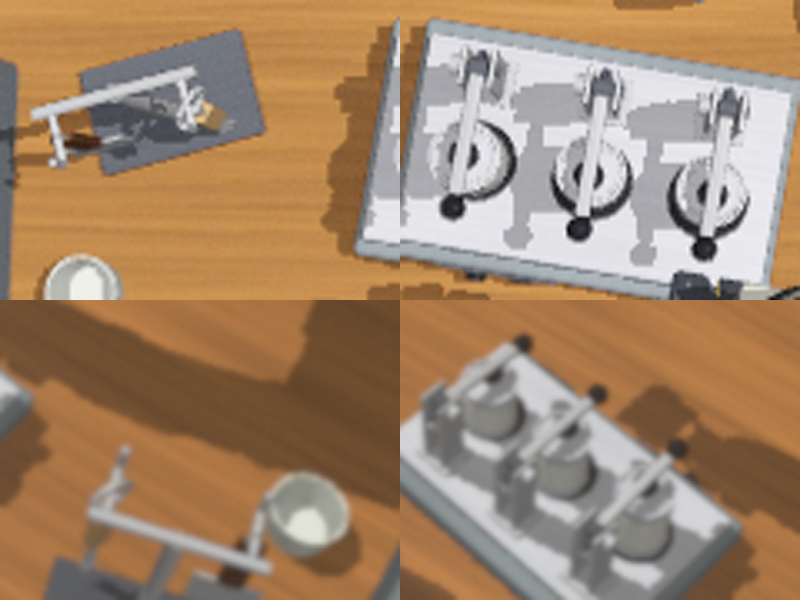

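All three arms bear on their lids, with the domes centred, and the opener hangs from the empty hook. One numeric check that the bystanders did not move, then I hand in.

```bash
python3 -m crank '[{"translation":[0,0,0],"roll":0},{"translation":[0,0,0],"roll":0},{"translation":[0,0,0],"roll":0},{"translation":[0,0,0],"roll":0},{"translation":[0,0,0],"roll":0}]' >/dev/null
python3 - <<'E'
from h import *
a=snap('top')['color'].astype(int);b=snap('scene')['color'].astype(int)
a0=cv2.imread('pics/top0.png').astype(int);b0=cv2.imread('pics/scene0.png').astype(int)
d=np.abs(a-a0).sum(2)>90;e=np.abs(b-b0).sum(2)>90
for n,(x0,y0,x1,y1) in dict(cup=(140,225,168,250),mug=(252,108,282,146),can=(318,115,358,150),big=(382,128,420,165),brush=(440,150,460,207),orange=(472,182,498,208),palette=(450,222,497,265),tape=(411,242,443,272),yellow=(384,260,408,283)).items(): print(n,d[y0:y1,x0:x1].mean().round(3))
print('scene yellow/tape',e[135:168,255:312].mean().round(3))
E
```

```text
cup 0.0
mug 0.0
can 0.0
big 0.0
brush 0.005
orange 0.0
palette 0.013
tape 0.0
yellow 0.801
scene yellow/tape 0.047
```

```bash
python3 -c "
from plant import manip
print(manip.job_done())"
```

```text
the job is handed in; nothing more can be done
None
```

The job is handed in: all three tins stand on their own mats with the hold-down arms down on their lids, the opener hangs on the empty hook, and the other things on the bench show no sign of having moved; the yellow tin, hidden by the arm in the last top view, was checked only in the scene view.

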